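Set up a still life around the ice cube tray

TASK

Please set up my still life for drawing around the orange ice cube tray, which stays put like the chrome lamp base behind it: lay the little dictionary flat to the left of the tray, its long edges parallel to the tray's short sides, and stand the snow globe upright on the middle of it; stand the square tea tin upright to the right of the tray. The dictionary and the tin are each centred on their short side of the tray, leaving a gap of 3 cm to it, and the white cup stands upright exactly half-way across the gap between the tray and the lamp base, on the line joining their centres (left, right and behind as seen from the robot, along the tray's own edges). Do not move the chopstick holder, the amber jar or the eraser.

Things in the scene. Friction and masses are not known exactly. Their poses are not given: they have to be found in the camera images.
- ice_tray: Orange silicone ice cube tray with 3 x 5 open cells, fixed: 85 mm along its x, 130 mm along its y, 26 mm high. Origin at the centre of its underside, on the desk; z up. x points away from the robot ('behind'), y to the robot's left, both turned with the tray by up to 0.25 rad (its short sides run along x, its long sides along y).
- lamp: Chrome base of a desk lamp without its shade, fixed: round foot 120 mm across and up to 24 mm high, thin stem in the middle with a socket 30 mm across, 121 mm high overall. It stands straight behind the tray, on the tray's x axis, 120 mm of clear desk between tray edge and foot. Origin at the centre of its underside; z up.
- book_center (a point): Centre (half-way up, 14 mm above the desk) of a loose blue pocket dictionary lying flat: 92 mm along its x, 60 mm along its y, 28 mm thick (z up), roughly 0.15 kg. It is best gripped across the 60 mm.
- globe_center (a point): Centre (half-way up, 39 mm above its underside) of a loose glass snow globe, 78 mm high: round dark wooden foot 58 mm across and 26 mm high, straight-sided, under a glass ball 56 mm across whose centre is 50 mm above the underside. z is up. roughly 0.2 kg.
- cup_center (a point): Centre (half-way up, 40 mm above its underside) of a loose white ceramic cup without handle, open at the top: 80 mm high, rim 62 mm across, slightly narrower towards the foot. z is up. roughly 0.18 kg.
- tin_center (a point): Centre (half-way up, 36 mm above its underside) of a loose metal tea tin, upright: a body 50 mm square and 58 mm high, with a round lid 40 mm across and 14 mm high on top, 72 mm high in all; x and y across its flat sides, z up. roughly 0.12 kg.
- chopsticks: Bystander, loose, not to be moved: round wooden holder 60 mm across and 90 mm high with two white chopsticks reaching 209 mm high. Origin at the centre of its underside.
- jar: Bystander, loose, not to be moved: amber glass jar with steel cap, 68 mm across, 85 mm high. Origin at the centre of its underside.
- eraser: Bystander, loose, not to be moved: white eraser in a card sleeve, 23 x 46 x 13 mm high, on the desk between robot and tray. Origin at the centre of its underside.
Mind the look-alikes: they are no part of the job. What is shaped like the part that bears tin_center but green is not meant. Leave any purple look-alike of the part that bears globe_center alone.

How it is judged:
At the end, for the whole second after the job is handed in: Within 15 mm along each tray axis: dictionary centre 125 mm left of the tray's, tin 120 mm right, cup 102.5 mm behind; globe on the dictionary, centres within 15 mm. Dictionary within 0.25 rad of the tray's x axis; all four upright (0.12 rad), on their supports, at rest (x of book_center in the frame of ice_tray between -0.015 and 0.015 m and y of book_center in the frame of ice_tray between 0.11 and 0.14 m and x of tin_center in the frame of ice_tray between -0.015 and 0.015 m and y of tin_center in the frame of ice_tray between -0.135 and -0.105 m and x of cup_center in the frame of ice_tray between 0.0875 and 0.1175 m and y of cup_center in the frame of ice_tray between -0.015 and 0.015 m and horizontal distance between globe_center and book_center below 0.015 m and z of globe_center in the frame of book_center between 0.048 and 0.058 m and angle between the x axis of book_center and the x axis of ice_tray, either way round below 0.25 rad and height (world z) of book_center between 0.008 and 0.02 m and height (world z) of cup_center between 0.034 and 0.046 m and height (world z) of tin_center between 0.03 and 0.042 m and angle between each of book_center, globe_center, cup_center, tin_center's own z axis and vertical below 0.12 rad and linear speed of each of book, globe, cup, tin below 0.02 m/s and angular speed of each of book, globe, cup, tin below 0.2 rad/s); the robot touches nothing.
It fails at once if the chopstick holder is moved by more than 20 mm (distance of chopsticks from where it was at the start of the episode above 0.02 m).
It fails at once if the jar is moved by more than 20 mm (distance of jar from where it was at the start of the episode above 0.02 m).
It fails at once if the eraser is moved by more than 20 mm (distance of eraser from where it was at the start of the episode above 0.02 m).
It also fails if it takes over 128 s, if anything falls off the work surface, if the arm or the gripper's body presses on something with over 40 N, if the wrist force passes 120 N, or if a joint passes its speed limit or range.

ROBOT

A 6-joint arm with a two-finger parallel gripper is mounted at the origin on the work surface. World frame = base frame: x ahead of the robot, y to its left, z up, the work surface at z = 0. Lengths are in m, angles in rad, forces in N, time in s.
With the tool pointing down it reaches from about 0.35 to 0.85 m from the base axis. Payload 8.1 kg.
Tool frame: the origin (TCP) lies at the very end of the fingers, on their centre line; the grasp point (between the pads) lies 19 mm behind it (pinch_z is the distance from the TCP to the grasp point, in m); z points along the fingers, y is the direction in which the jaws open and shut (so a half turn about z gives the same grasp; the last joint's range is limited). The gripper opens to 93 mm and grips with 3 to 60 N. Pads are 15 mm wide; open, the fingers measure 128 mm over their backs; the gripper's body (75 mm by 188 mm) begins 65 mm behind the grasp point.
Start: joints at [1.113, 0.13, 1.488, -0, 1.523, -0.085], TCP at [0.219, 0.559, 0.219] pointing down, gripper open.
Joint ranges: [-2.96, 2.96], [-0.89, 2.26], [0.02, 2.5], [-1.34, 4.48], [0, 2.73], [-2.66, 2.66]. Speed limits (rad/s): [2.39, 2.39, 2.79, 3.14, 3.14, 3.14].

INTERFACE

Orientations are given as a rotation vector (axis times angle).
In Python, from plant import * gives the robot as it stands.
- The arm moves only by the tool move_arm, never from a script. Its argument "series" is a list of rows, each a list of 7 numbers: the shift along the tool's x, y, z each as a share of 10 cm, from -1 to 1, then the turn, a rotation vector about the tool's x, y, z each as a share of 180 degrees, from -1 to 1, then the opening, from -1 (shut) to 1 (fully open). In form: [[dx, dy, dz, rx, ry, rz, jaw], ...]. A call has 1 to 8 rows; each row is the pose to reach, as a shift and turn from the pose commanded when the call began, along the tool's axes at that moment, turning the shorter way round; what a row does not reach only later rows make up. A row lasts 1/10 s, in which the tool goes at most 50 mm and 8.59 degrees, less where a joint would pass 70% of its speed; a pose out of reach is approached as far as the arm can. A call with a number of a shift or a turn outside -1 to 1 is refused whole. A call with a gripper value outside its range is refused whole. The fingers move at their own pace and stop on an object; "squeeze" is the grip in N (left out, the last holds). Time passes only in rows, so rows that repeat a pose let the fingers close. It gives the time, the measured TCP pose, the force and the opening at its end, in the units of the state.
- read_state(): the state, without advancing time (a new reading comes with each control period).
- read_camera(name): name is "scene" or "top"; returns a dict with "frame" (384x512x3 uint8, red, green, blue), "K" (3x3 intrinsics, pixels), "rvec" (rotation vector, rad) and "tvec" (3), from world to camera coordinates, as OpenCV has them. Camera axes: x right, y down, z forward; pixel columns grow to the right and rows downward; lengths in m; the calibration is good to about 2 mm. A picture is of the moment at which its call begins. There is no depth.
- close_job(): hands the job in, once; it reports no verdict.
The state is a dict: "t": time; "q": joint angles; "dq": joint speeds; "joint_torque": joint torques, N m; "tool_pos": TCP position; "orientation": TCP orientation; "force": force on the tool from outside, world axes, zero at the start; "wrist_torque": the same for the moment, N m; "opening": finger opening in m.
Only numpy, scipy, OpenCV 4.12 (cv2) and the standard library are available. Lean on these libraries where they do the work, as an engineer would, in place of code of your own. Each camera call takes 0.05 s, during which the arm holds its last target.

## Working session

There is one attempt and no reset: what is moved stays moved. The work goes in short steps, Python scripts to look and compute and a tool call to move; the robot and the scene stay as the last step left them, time stands still between calls to the robot, and variables do not carry over. Pictures are saved under pics/ and viewed, and the job is handed in when it is done.

Besides the shell and the picture viewer there is one more tool, called after ">>>" as name([rows], argument=value, ...), one row to a line, values as JSON. move_arm: Moves the arm, as the interface text tells. Shift numbers are shares of 10 cm and turn numbers shares of 180 degrees, none past 1 either way. Its arguments: {"type":"object","properties":{"series":{"type":"array","items":{"type":"array","items":{"type":"number"}}},"squeeze":{"type":"number"}},"required":["series"]}

```bash
mkdir -p pics; ls
cat > look.py <<'E'
from plant import *
import cv2,sys,numpy as np,pickle
def take(tag):
    for n in ("scene","top"):
        c=read_camera(n); cv2.imwrite(f"pics/{tag}_{n}.png",c["frame"][:,:,::-1]); pickle.dump(c,open(f"{tag}_{n}.pkl","wb"))
def ray(tag,n,u,v,z):
    c=pickle.load(open(f"{tag}_{n}.pkl","rb"));R=cv2.Rodrigues(np.array(c["rvec"],float))[0];t=np.array(c["tvec"],float).ravel()
    d=R.T@np.linalg.inv(c["K"])@np.array([u,v,1.]);o=-R.T@t
    return o+d*(z-o[2])/d[2]
def proj(tag,n,P):
    c=pickle.load(open(f"{tag}_{n}.pkl","rb"))
    return cv2.projectPoints(np.array(P,float).reshape(-1,3),np.array(c["rvec"],float),np.array(c["tvec"],float),np.array(c["K"],float),None)[0].reshape(-1,2)
E
python3 - <<'E'
from look import *
take("a"); print(read_state())
for n in("scene","top"):
    c=pickle.load(open(f"a_{n}.pkl","rb"));print(c["K"],-cv2.Rodrigues(np.array(c["rvec"]))[0].T@np.array(c["tvec"]).ravel())
    cv2.imwrite(f"pics/a_{n}_b.png",cv2.resize(c["frame"][:,:,::-1],(800,600),interpolation=cv2.INTER_CUBIC))
E
```

```text
pics
{'t': 0.1, 'q': array([ 1.11258503e+00,  1.31106432e-01,  1.48919669e+00,  2.39174543e-05,
        1.52300905e+00, -8.53968388e-02]), 'dq': array([ 0.00035794, -0.00109994, -0.00388231, -0.00043155,  0.00106592,
       -0.00188724]), 'joint_torque': array([ 1.62059612e-03, -5.61338317e+01, -4.93098593e+01,  7.71680684e-02,
        2.89108517e-02, -2.64419816e-05]), 'tool_pos': array([0.2182759 , 0.5583174 , 0.21766549]), 'orientation': array([-5.82141786e-01, -3.08669139e+00,  2.59137582e-03]), 'force': array([-0.1923317 ,  0.27469967,  0.31726909]), 'wrist_torque': array([-0.01065223, -0.04891755, -0.02274835]), 'opening': 0.09317255920932414}
[[410.37131042   0.         251.76110973]
 [  0.         410.37131042 188.23740289]
 [  0.           0.           1.        ]] [ 1.41277708 -0.19382194  1.20480852]
[[364.17795039   0.         252.18244903]
 [  0.         364.17795039 191.69239807]
 [  0.           0.           1.        ]] [0.50814922 0.07559501 1.05801591]
```

View pics/a_scene_b.png

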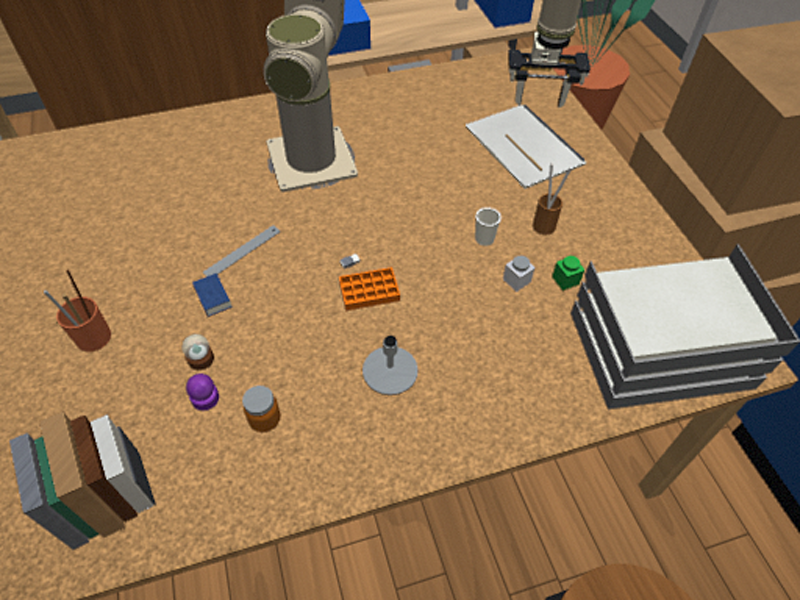

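View pics/a_top_b.png

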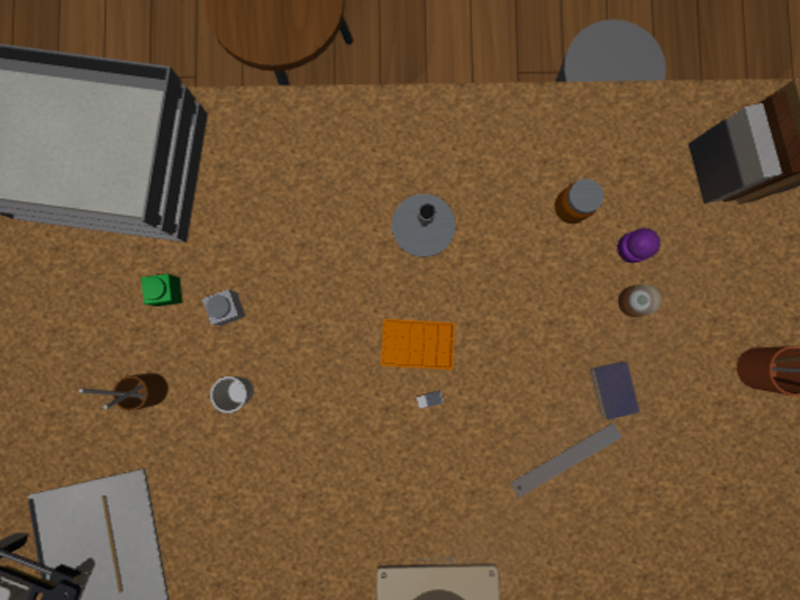

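```bash
cat > crop.py <<'E'
from look import *
def crop(tag,n,u0,v0,w,h,s,out):
    f=cv2.imread(f"pics/{tag}_{n}.png")[v0:v0+h,u0:u0+w]
    f=cv2.resize(f,None,fx=s,fy=s,interpolation=cv2.INTER_CUBIC)
    for k in range(0,w,10):
        cv2.putText(f,str(u0+k),(k*s,10),0,.35,(255,255,255),1);cv2.line(f,(k*s,0),(k*s,h*s),(255,255,255) ,1) if 0 else cv2.line(f,(k*s,12),(k*s,18),(255,255,255),1)
    for k in range(0,h,10):
        cv2.putText(f,str(v0+k),(0,k*s+4),0,.35,(255,255,255),1);cv2.line(f,(24,k*s),(30,k*s),(255,255,255),1)
    cv2.imwrite(f"pics/{out}.png",f)
E
python3 - <<'E'
from crop import *
crop("a","top",230,110,80,160,5,"c1")  
crop("a","top",75,165,100,105,7,"c2")
crop("a","top",320,100,115,180,4,"c3")
E
cd pics; python3 -c "
import cv2,numpy as np
a=cv2.imread('c1.png')[:600];cv2.imwrite('c1s.png',a);print([cv2.imread(f'c{i}.png').shape for i in (1,2,3)])
b=cv2.imread('c2.png')[:600];cv2.imwrite('c2s.png',b)
b=cv2.imread('c3.png')[:600];cv2.imwrite('c3s.png',b)"
```

```text
[(800, 400, 3), (735, 700, 3), (720, 460, 3)]
```

Run:
```python
from crop import *
crop("a","top",230,115,80,148,4,"d1")  
crop("a","top",80,165,100,105,5,"d2")
crop("a","top",340,110,110,165,3,"d3")
a=[cv2.imread(f'pics/d{i}.png') for i in (1,2)]
```

```text
(no output)
```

View pics/d1.png

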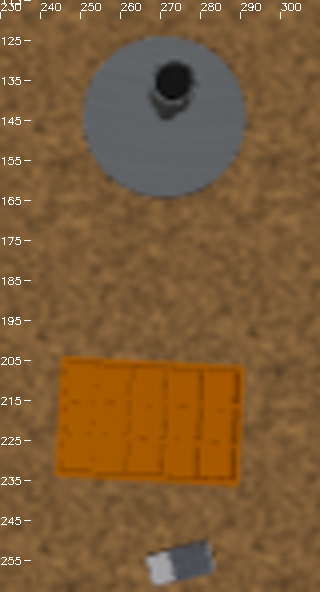

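View pics/d2.png

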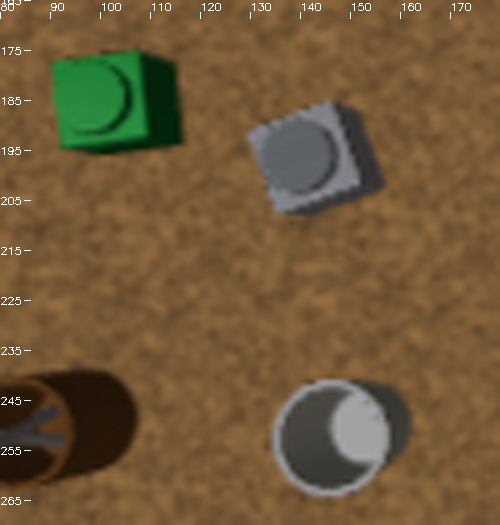

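View pics/d3.png

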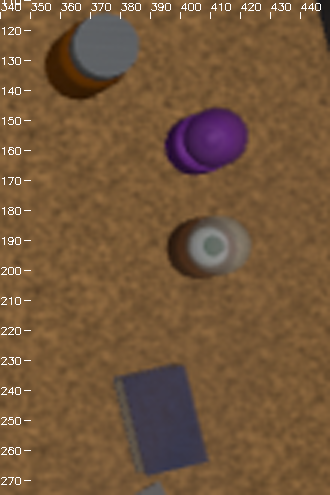

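```bash
cat > m.py <<'E'
from look import *
o=.4
def R(u,v,z): return ray("a","top",u-o,v-o,z)[:2]
def quad(px,z):
    p=np.array([R(*q,z) for q in px]); print("cen",p.mean(0),"edges",np.linalg.norm(p-np.roll(p,-1,0),axis=1),"ang",[np.degrees(np.arctan2(*(b-a)[::-1])) for a,b in zip(p,np.roll(p,-1,0))])
quad([(246.25,204.25),(291,207),(289.5,236.5),(243.75,233.75)],.026)
print("lamp",R(271.1,144.1,.02))
quad([(129.6,192),(146.6,185.4),(152,201.8),(135.2,207.4)],.058)
print("cup",R(146.2,252.4,.08))
d=lambda x,y:(340+x/3,110+y/3)
quad([d(122,377),d(183,364),d(208,460),d(147,473)],.028)
print("globe",R(*d(219,245),.05))
print("jar",R(*d(106,46),.085)); 
print("ers",R(230+180/4,115+563/4,.013))
E
python3 m.py
python3 - <<'E'
from crop import *
crop("a","scene",100,140,160,150,5,"e1")
crop("a","scene",215,155,70,100,6,"e2")
crop("a","scene",295,120,85,75,7,"e3")
E
```

```text
cen [0.50500514 0.02828642] edges [0.12708494 0.08323538 0.12912619 0.08342637] ang [np.float64(-94.50099599895572), np.float64(175.63987766901036), np.float64(85.57489067245633), np.float64(-5.762365368534802)]
lamp [0.72424159 0.01349512]
cen [0.5760404  0.37672567] edges [0.04974546 0.04787371 0.0481881  0.04538967] ang [np.float64(-69.48040458246497), np.float64(-161.73979549485307), np.float64(107.60812818414917), np.float64(20.18154660830134)]
cup [0.42585435 0.35507988]
cen [ 0.41729148 -0.32764153] edges [0.05899359 0.09151934 0.05861722 0.09142336] ang [np.float64(-79.13046411755266), np.float64(-167.95303032896007), np.float64(100.7673708746631), np.float64(12.28419943826742)]
globe [ 0.57753425 -0.37665471]
jar [ 0.75777912 -0.26739174]
ers [0.40429134 0.00879799]
```

View pics/e1.png

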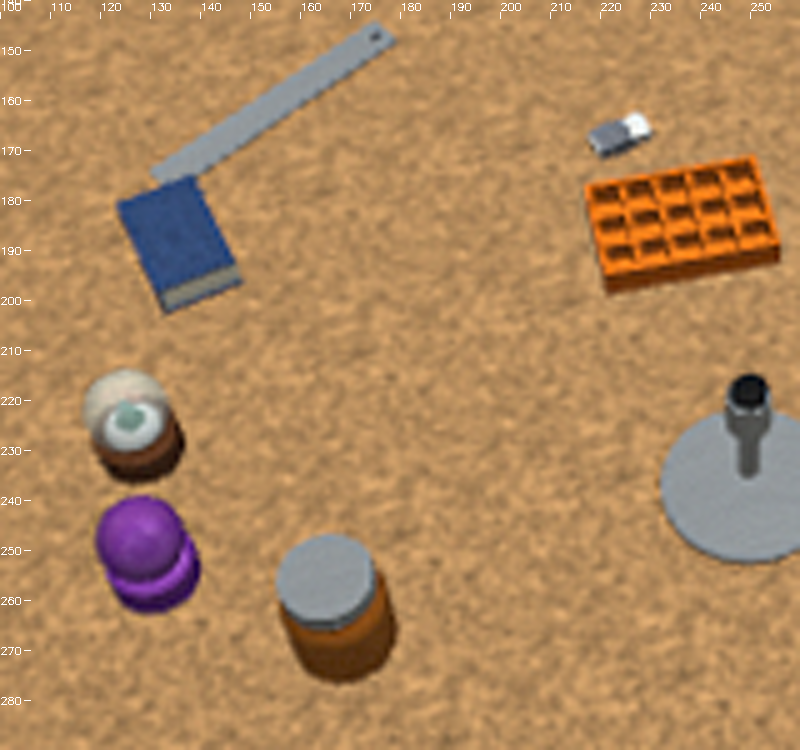

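View pics/e2.png

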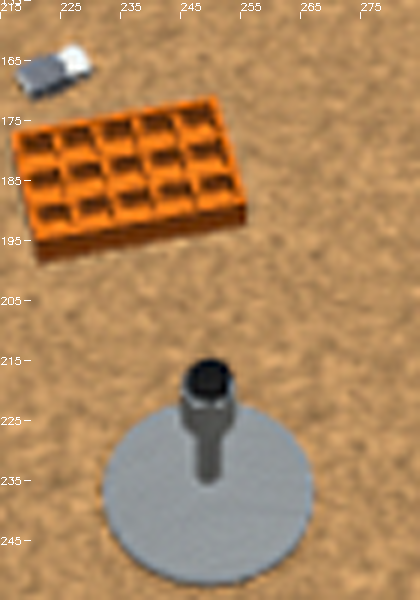

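View pics/e3.png

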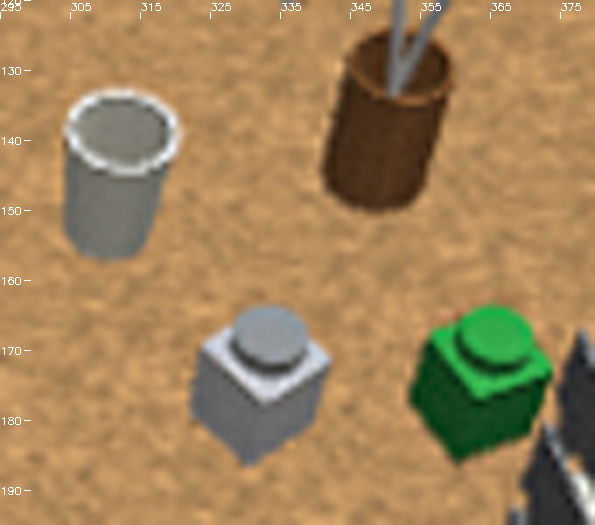

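```bash
cat > m2.py <<'E'
from look import *
def S(u,v,s,u0,v0,z):
    return ray("a","scene",u0+u/s-.5+.5/s,v0+v/s-.5+.5/s,z)[:2]
def quad(p):
    p=np.array(p); print("cen",p.mean(0).round(4),"edges",np.linalg.norm(p-np.roll(p,-1,0),axis=1).round(4),"ang",[round(float(np.degrees(np.arctan2(*(b-a)[::-1]))),1) for a,b in zip(p,np.roll(p,-1,0))])
quad([S(*q,5,100,140,.026) for q in [(585,186),(752,156),(779,248),(607,277)]])
quad([S(*q,5,100,140,.028) for q in [(118,205),(195,176),(240,263),(163,297)]])
print("lamp",S(208,492,6,215,155,.02))
print("cup",S(123,131,7,295,120,.08))
quad([S(*q,7,295,120,.058) for q in [(203,348),(330,360),(266,402)]])
a,b=[S(*q,7,295,120,.058) for q in [(203,348),(330,360)]];print("tin",(a+b)/2,np.linalg.norm(a-b))
print("globe",S(128,411,5,100,140,.05))
print("jar",S(326,580,5,100,140,.085))
print("chop",S(400,66,7,295,120,.09))
E
python3 m2.py
```

```text
cen [0.5083 0.0265] edges [0.1269 0.0888 0.1259 0.0861] ang [86.3, -4.2, -95.0, 176.4]
cen [ 0.4204 -0.3265] edges [0.0586 0.0926 0.0583 0.0958] ang [101.0, 12.5, -75.8, -167.2]
lamp [0.73694047 0.00859618]
cup [0.42651746 0.35325753]
cen [0.5891 0.3698] edges [0.0657 0.0463 0.0461] ang [66.0, -69.5, -158.8]
tin [0.57919324 0.374261  ] 0.06574879917941148
globe [ 0.57891945 -0.37555853]
jar [ 0.76304443 -0.26851101]
chop [0.4333639  0.51328102]
```

```bash
cat > plan.py <<'E'
from plant import *
import numpy as np
from scipy.spatial.transform import Rotation as Rt
import sys
def plan(wps):
    s=read_state();p=np.array(s["tool_pos"]);R=Rt.from_rotvec(s["orientation"]).as_matrix()
    print("now",p.round(4),"jaw",round(np.degrees(np.arctan2(R[1,1],R[0,1])),1),"tilt",np.degrees(np.arccos(-R[2,2])).round(2),"q6",s["q"][5].round(2),"op",round(s["opening"],4),"F",np.round(s["force"],1),"t",s["t"])
    for x,y,z,j in wps:
        jj=np.radians(j);T=np.array([[-np.sin(jj),np.cos(jj),0],[np.cos(jj),np.sin(jj),0],[0,0,-1]]).T
        # columns: tool x=(cos psi, sin psi), psi=j+90 ; tool y=jaw
        T=np.column_stack([[-np.sin(jj),np.cos(jj),0],[np.cos(jj),np.sin(jj),0],[0,0,-1]])
        g=np.array([x,y,z])
        while 1:
            d=R.T@(g-p)*10; rot=Rt.from_matrix(R.T@T).as_rotvec()/np.pi
            m=max(1,np.abs(d).max()); e=d/m
            n=max(np.linalg.norm(e)*100/50,np.linalg.norm(rot)*180/8.59)
            print([float(v) for v in np.round(np.r_[e,rot],3)],"rows",round(float(n),1))
            p=p+R@e/10;R=T
            if m==1:break
if __name__=="__main__":
    a=[float(v) for v in sys.argv[1:]];plan(np.array(a).reshape(-1,4))
E
python3 plan.py .426 .354 .218 -20  .426 .354 .12 -20 .426 .354 .031 -20
```

```text
now [0.2183 0.5583 0.2177] jaw 68.6 tilt 0.1 q6 -0.09 op 0.0932 F [-0.2  0.3  0.3] t 0.1
[-1.0, -0.428, -0.001, -0.0, 0.0, 0.492] rows 10.3
[-0.456, 1.0, -0.001, 0.0, 0.0, 0.0] rows 2.2
[-0.302, 0.661, -0.001, 0.0, 0.0, 0.0] rows 1.5
[0.0, 0.0, 0.98, 0.0, 0.0, 0.0] rows 2.0
[0.0, 0.0, 0.89, 0.0, 0.0, 0.0] rows 1.8
```

>>> move_arm([
  [-1,-0.428,0,0,0,0.378,1],
  [-1,-0.428,0,0,0,0.378,1],
  [-1,-0.428,0,0,0,0.378,1],
  [-1,-0.428,0,0,0,0.378,1],
  [-1,-0.428,0,0,0,0.378,1],
  [-1,-0.428,0,0,0,0.378,1],
  [-1,-0.428,0,0,0,0.378,1],
  [-1,-0.428,0,0,0,0.378,1],
])

```text
t: 0.9
tool_pos: [0.2959, 0.4822, 0.2181]
orientation: [2.217, 2.226, -0.002]
force: [-1.7, 0.1, 0.3]
opening: 0.0931
```

```bash
python3 plan.py .426 .354 .218 -20  .426 .354 .12 -20 .426 .354 .031 -20
```

```text
now [0.2959 0.4822 0.2181] jaw 0.2 tilt 0.06 q6 0.93 op 0.0931 F [-1.7  0.1  0.3] t 0.9
[-0.994, 1.0, 0.001, -0.0, 0.0, 0.112] rows 2.8
[-0.173, 0.379, 0.0, 0.0, 0.0, 0.0] rows 0.8
[0.0, 0.0, 0.98, 0.0, 0.0, 0.0] rows 2.0
[0.0, 0.0, 0.89, 0.0, 0.0, 0.0] rows 1.8
```

>>> move_arm([
  [-0.9,0.9,0,0,0,0,1],
  [-0.9,0.9,0,0,0,0,1],
  [-0.9,0.9,0,0,0,0,1],
])

```text
t: 1.2
tool_pos: [0.3886, 0.3911, 0.2181]
orientation: [2.21, 2.231, -0.001]
force: [0.7, -0.2, -0.4]
opening: 0.0931
```

>>> move_arm([
  [-0.382,0.4,0.3,0,0,0,1],
  [-0.382,0.4,0.9,0,0,0,1],
  [-0.382,0.4,0.9,0,0,0,1],
  [-0.382,0.4,0.9,0,0,0,1],
])

```text
t: 1.6
tool_pos: [0.4253, 0.3532, 0.1242]
orientation: [-2.21, -2.23, 0.012]
force: [-0.1, -0.2, 0.4]
opening: 0.0933
```

```bash
python3 plan.py .426 .354 .12 0 .426 .354 .031 0
python3 - <<'E'
from look import *
take("b")
for n in("scene","top"):
    f=cv2.imread(f"pics/b_{n}.png")
    c=f[90:210,260:400] if n=="scene" else f[150:300,40:200]
    cv2.imwrite(f"pics/b_{n}_c.png",cv2.resize(c,None,fx=4,fy=4,interpolation=cv2.INTER_CUBIC)[:600])
E
```

```text
now [0.4253 0.3532 0.1242] jaw 0.5 tilt 0.45 q6 0.59 op 0.0933 F [-0.1 -0.2  0.4] t 1.6
[0.008, 0.007, 0.042, -0.002, 0.001, 0.003] rows 0.1
[0.0, 0.0, 0.89, 0.0, 0.0, 0.0] rows 1.8
```

View pics/b_scene_c.png

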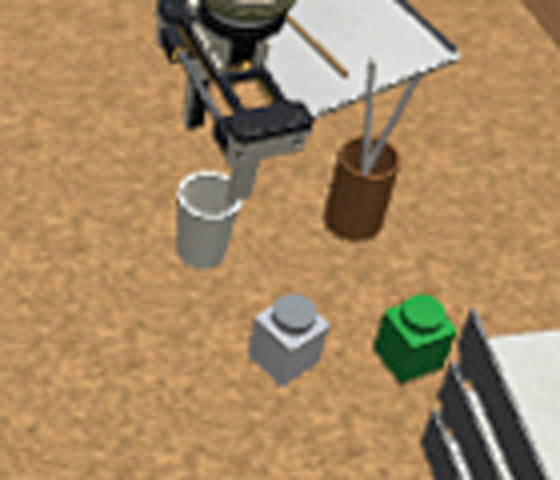

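View pics/b_top_c.png

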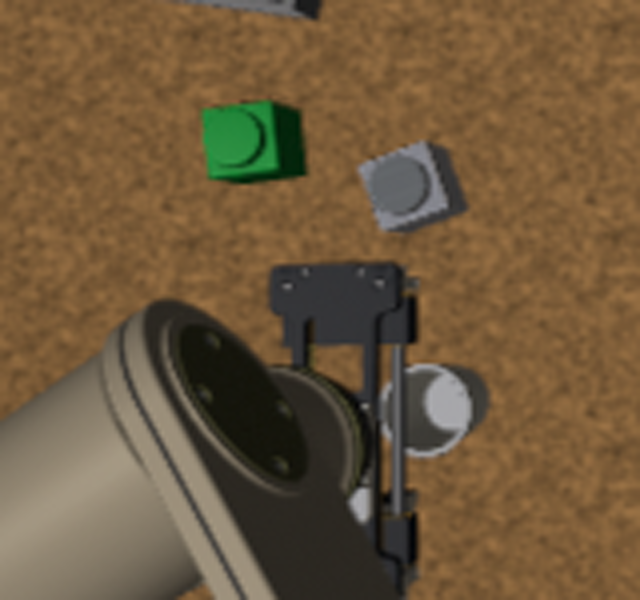

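Run:
```python
from look import *
print((proj("b","scene",[[.4253+.0465,.3532,.124],[.4253-.0465,.3532,.124],[.426,.354,.08]])-[260,90])*4)
```

```text
[[233.00248354 193.30903996]
 [195.0128075  125.83185308]
 [209.08951567 192.60649756]]
```

>>> move_arm([
  [0.01,0.01,0.4,0,0,0,1],
  [0.01,0.01,0.8,0,0,0,1],
  [0.01,0.01,0.92,0,0,0,1],
  [0.01,0.01,0.92,0,0,0,1],
  [0.01,0.01,0.92,0,0,0,-1],
  [0.01,0.01,0.92,0,0,0,-1],
  [0.01,0.01,0.92,0,0,0,-1],
  [0.01,0.01,0.92,0,0,0,-1],
], squeeze=20)

```text
t: 2.5
tool_pos: [0.4291, 0.3573, 0.038]
orientation: [2.21, 2.233, 0.003]
force: [-0.4, -0.4, 0.7]
opening: 0.0657
```

>>> move_arm([
  [0,0,0,0,0,0,-1],
  [0,0,0,0,0,0,-1],
  [0,0,0,0,0,0,-1],
  [0,0,0,0,0,0,-1],
])

```text
t: 2.9
tool_pos: [0.4287, 0.3572, 0.0376]
orientation: [-2.21, -2.233, -0.002]
force: [-2.6, 0.6, 6.3]
opening: 0.0614
```

>>> move_arm([
  [0,0,-0.3,0,0,0,-1],
  [0,0,-0.6,0,0,0,-1],
  [0,0,-0.9,0,0,0,-1],
  [0,0,-0.9,0,0,0,-1],
  [0,0,-0.9,0,0,0,-1],
])

```text
t: 3.4
tool_pos: [0.4287, 0.3568, 0.1268]
orientation: [2.21, 2.233, 0.002]
force: [-0.6, -1.2, -2.9]
opening: 0.0608
```

```bash
python3 plan.py .609 .023 .128 -60
python3 - <<'E'
from look import *
take("c")
for n in("scene","top"):
    f=cv2.imread(f"pics/c_{n}.png")
    c=f[60:210,260:400] if n=="scene" else f[150:300,40:200]
    cv2.imwrite(f"pics/c_{n}_c.png",cv2.resize(c,None,fx=4,fy=4,interpolation=cv2.INTER_CUBIC)[:600])
E
```

```text
now [0.4287 0.3568 0.1268] jaw 0.6 tilt 0.07 q6 0.59 op 0.0608 F [-0.6 -1.2 -2.9] t 3.4
[-1.0, 0.527, -0.004, 0.0, -0.0, 0.337] rows 7.1
[-0.028, 1.0, -0.003, 0.0, 0.0, 0.0] rows 2.0
[-0.028, 1.0, -0.003, 0.0, 0.0, 0.0] rows 2.0
[-0.019, 0.663, -0.002, 0.0, 0.0, 0.0] rows 1.3
```

View pics/c_scene_c.png

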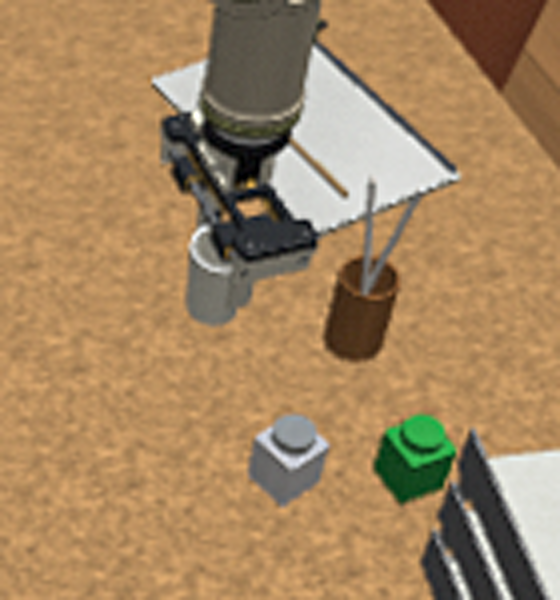

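>>> move_arm([
  [-1,0.5,0,0,0,0.33,-1],
  [-1,0.5,0,0,0,0.33,-1],
  [-1,0.5,0,0,0,0.33,-1],
  [-1,0.5,0,0,0,0.33,-1],
  [-1,0.5,0,0,0,0.33,-1],
  [-1,0.5,0,0,0,0.33,-1],
  [-1,0.5,0,0,0,0.33,-1],
  [-1,0.5,0,0,0,0.33,-1],
])

```text
t: 4.3
tool_pos: [0.4782, 0.2566, 0.1244]
orientation: [3.026, 0.841, -0.005]
force: [-0.1, 0.3, -1.0]
opening: 0.0611
```

```bash
python3 plan.py .6113 .0215 .128 -60 .6113 .0215 .0385 -60
```

```text
now [0.4782 0.2566 0.1244] jaw -58.9 tilt 0.2 q6 1.43 op 0.0611 F [-0.1  0.3 -1. ] t 4.3
[-0.027, 1.0, -0.014, -0.0, 0.001, 0.006] rows 2.0
[-0.009, 1.0, -0.013, 0.0, 0.0, 0.0] rows 2.0
[-0.006, 0.701, -0.009, 0.0, 0.0, 0.0] rows 1.4
[0.0, 0.0, 0.895, 0.0, 0.0, 0.0] rows 1.8
```

>>> move_arm([
  [0,0.5,0,0,0,0,-1],
  [-0.03,1,0,0,0,0,-1],
  [-0.03,1,0,0,0,0,-1],
])

```text
t: 4.6
tool_pos: [0.5302, 0.1652, 0.1254]
orientation: [3.024, 0.844, -0.002]
force: [-0.2, 0.0, -1.6]
opening: 0.0609
```

>>> move_arm([
  [-0.03,0.5,0,0,0,0,-1],
  [-0.03,1,0,0,0,0,-1],
  [-0.03,1,0,0,0,0,-1],
])

```text
t: 4.9
tool_pos: [0.5795, 0.0783, 0.1256]
orientation: [3.024, 0.844, -0.001]
force: [0.1, 0.0, -0.7]
opening: 0.0615
```

>>> move_arm([
  [-0.03,0.4,0,0,0,0,-1],
  [-0.03,0.7,0,0,0,0,-1],
  [-0.03,0.7,0,0,0,0,-1],
  [-0.03,0.7,0,0,0,0,-1],
  [-0.03,0.7,0,0,0,0,-1],
])

```text
t: 5.4
tool_pos: [0.6107, 0.0229, 0.1258]
orientation: [-3.024, -0.848, 0.002]
force: [-0.1, 0.6, -2.1]
opening: 0.061
```

```bash
python3 plan.py .6113 .0215 .128 -60 .6113 .0215 .0385 -60
python3 - <<'E'
from look import *
take("d")
f=cv2.imread("pics/d_scene.png")[90:270,180:320]
cv2.imwrite("pics/d_c.png",cv2.resize(f,None,fx=3.3,fy=3.3,interpolation=cv2.INTER_CUBIC))
E
```

```text
now [0.6107 0.0229 0.1258] jaw -58.7 tilt 0.1 q6 0.98 op 0.061 F [-0.1  0.6 -2.1] t 5.4
[-0.002, 0.015, -0.022, -0.0, 0.0, 0.007] rows 0.2
[0.0, 0.0, 0.895, 0.0, 0.0, 0.0] rows 1.8
```

View pics/d_c.png

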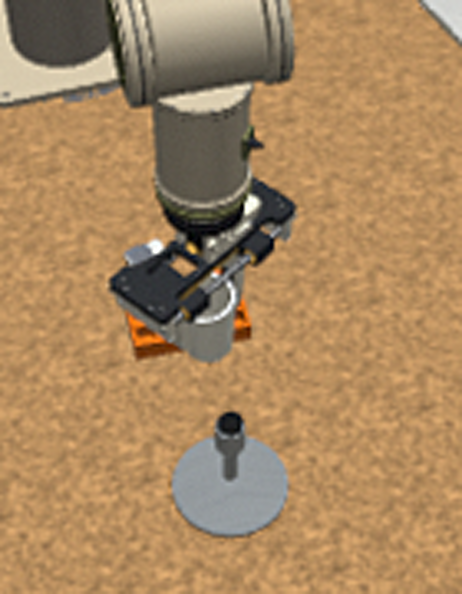

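>>> move_arm([
  [0,0.01,0.4,0,0,0,-1],
  [0,0.01,0.7,0,0,0,-1],
  [0,0.01,0.88,0,0,0,-1],
  [0,0.01,0.88,0,0,0,-1],
  [0,0.01,0.88,0,0,0,-1],
])

```text
t: 6.0
tool_pos: [0.6117, 0.0215, 0.0387]
orientation: [-3.025, -0.847, 0.001]
force: [0.1, -0.6, -1.1]
opening: 0.0607
```

>>> move_arm([
  [0,0,0,0,0,0,0.8],
  [0,0,0,0,0,0,0.8],
  [0,0,0,0,0,0,0.8],
  [0,0,0,0,0,0,0.8],
  [0,0,0,0,0,0,0.8],
])

```text
t: 6.5
tool_pos: [0.6123, 0.0207, 0.039]
orientation: [3.026, 0.845, 0.001]
force: [-0.9, -0.3, -1.1]
opening: 0.0831
```

>>> move_arm([
  [0,0,-0.3,0,0,0,0.8],
  [0,0,-0.7,0,0,0,0.8],
  [0,0,-1,0,0,0,0.8],
  [0,0,-1,0,0,0,0.8],
  [0,0,-1,0,0,0,0.8],
])

```text
t: 7.0
tool_pos: [0.6129, 0.0206, 0.1398]
orientation: [3.025, 0.844, 0.003]
force: [0.4, 0.3, -0.3]
opening: 0.0836
```

```bash
python3 plan.py .577 .3755 .15 19.5
```

```text
now [0.6129 0.0206 0.1398] jaw -58.8 tilt 0.13 q6 0.98 op 0.0836 F [ 0.4  0.3 -0.3] t 7.0
[0.475, -1.0, -0.032, 0.001, -0.0, -0.435] rows 9.1
[1.0, 0.244, -0.03, 0.0, 0.0, 0.0] rows 2.1
[1.0, 0.244, -0.03, 0.0, 0.0, 0.0] rows 2.1
[0.389, 0.095, -0.012, 0.0, 0.0, 0.0] rows 0.8
```

>>> move_arm([
  [0.475,-1,0,0,0,-0.38,0.8],
  [0.475,-1,0,0,0,-0.38,0.8],
  [0.475,-1,0,0,0,-0.38,0.8],
  [0.475,-1,0,0,0,-0.38,0.8],
  [0.475,-1,0,0,0,-0.38,0.8],
  [0.475,-1,0,0,0,-0.38,0.8],
  [0.475,-1,0,0,0,-0.38,0.8],
  [0.475,-1,0,0,0,-0.38,0.8],
])

```text
t: 7.8
tool_pos: [0.5996, 0.1308, 0.1362]
orientation: [-2.019, -2.404, 0.004]
force: [0.8, 0.4, 0.2]
opening: 0.0838
```

```bash
python3 plan.py .577 .3755 .14 19.5
python3 - <<'E'
from look import *
take("e")
f=cv2.imread("pics/e_scene.png")[90:270,180:350]
cv2.imwrite("pics/e_c.png",cv2.resize(f,None,fx=3.3,fy=3.3,interpolation=cv2.INTER_CUBIC))
f=cv2.imread("pics/e_top.png")[110:260,200:350]
cv2.imwrite("pics/e_d.png",cv2.resize(f,None,fx=4,fy=4,interpolation=cv2.INTER_CUBIC))
E
```

```text
now [0.5996 0.1308 0.1362] jaw 10.0 tilt 0.21 q6 -0.04 op 0.0838 F [0.8 0.4 0.2] t 7.8
[1.0, 0.082, -0.016, -0.001, -0.0, -0.053] rows 2.0
[1.0, 0.254, -0.016, 0.0, 0.0, 0.0] rows 2.1
[0.41, 0.104, -0.007, 0.0, 0.0, 0.0] rows 0.8
```

View pics/e_c.png

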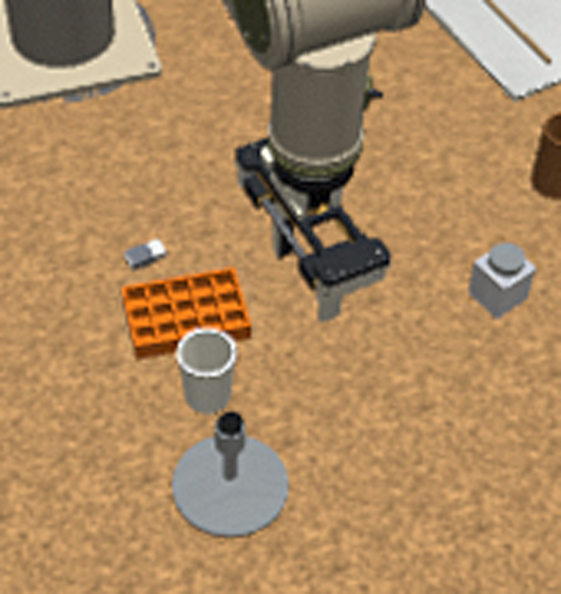

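View pics/e_d.png

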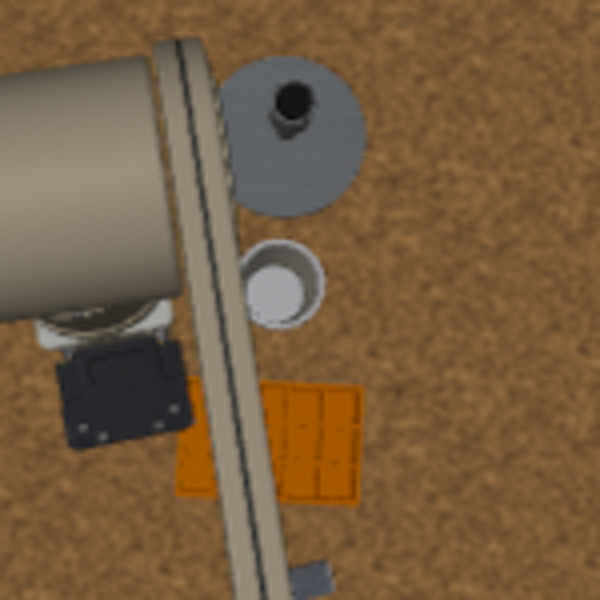

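Run:
```python
from look import *
print(ray("e","scene",242.35,196.6,.08),ray("e","top",269.8,180.6,.08))
```

```text
[0.61388889 0.02145697 0.08      ] [0.61090019 0.0216517  0.08      ]
```

>>> move_arm([
  [0.5,0.08,0,0,0,-0.053,1],
  [1,0.08,0,0,0,-0.053,1],
  [1,0.08,0,0,0,-0.053,1],
  [1,0.08,0,0,0,-0.053,1],
])

```text
t: 8.3
tool_pos: [0.5911, 0.2317, 0.1373]
orientation: [-1.822, -2.558, 0.003]
force: [0.3, -0.5, -0.7]
opening: 0.0926
```

```bash
python3 plan.py .577 .3755 .13 19.5
```

```text
now [0.5911 0.2317 0.1373] jaw 19.1 tilt 0.12 q6 -0.04 op 0.0926 F [ 0.3 -0.5 -0.7] t 8.3
[1.0, 0.24, 0.051, -0.001, 0.0, -0.002] rows 2.1
[0.404, 0.1, 0.021, 0.0, 0.0, 0.0] rows 0.8
```

>>> move_arm([
  [0.5,0.12,0,0,0,0,1],
  [1,0.24,0,0,0,0,1],
  [1,0.24,0,0,0,0,1],
])

```text
t: 8.6
tool_pos: [0.5809, 0.3367, 0.1379]
orientation: [-1.821, -2.558, -0.001]
force: [-0.3, -1.0, 1.0]
opening: 0.0929
```

>>> move_arm([
  [0.4,0.1,0,0,0,0,1],
  [0.4,0.1,0,0,0,0,1],
  [0.4,0.1,0,0,0,0,1],
  [0.4,0.1,0,0,0,0,1],
])

```text
t: 9.0
tool_pos: [0.5788, 0.3723, 0.1381]
orientation: [1.824, 2.557, -0.002]
force: [-0.4, -0.6, 0.3]
opening: 0.0929
```

```bash
python3 plan.py .577 .3755 .025 19.5;  python3 - <<'E'
from look import *
take("f")
f=cv2.imread("pics/f_scene.png")[90:220,260:410]
cv2.imwrite("pics/f_c.png",cv2.resize(f,None,fx=4,fy=4,interpolation=cv2.INTER_CUBIC))
E
```

```text
now [0.5788 0.3723 0.1381] jaw 19.0 tilt 0.07 q6 0.17 op 0.0929 F [-0.4 -0.6  0.3] t 9.0
[0.032, -0.005, 1.0, -0.0, 0.0, -0.003] rows 2.0
[0.004, -0.001, 0.131, 0.0, 0.0, 0.0] rows 0.3
```

View pics/f_c.png

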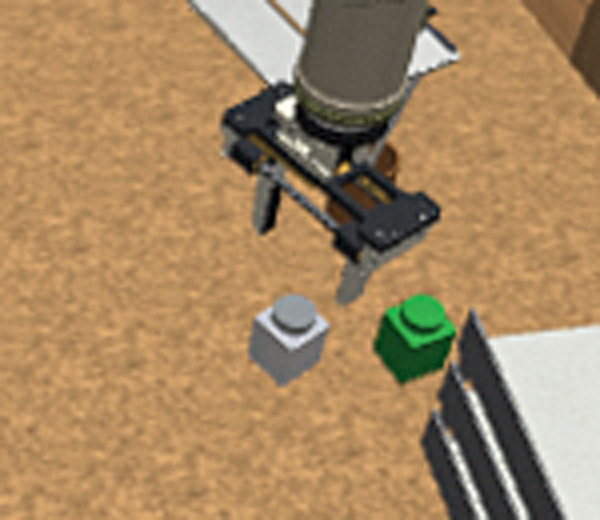

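>>> move_arm([
  [0.032,0,0.4,0,0,0,1],
  [0.032,0,0.8,0,0,0,1],
  [0.032,0,0.9,0,0,0,1],
  [0.032,0,0.9,0,0,0,1],
])

```text
t: 9.5
tool_pos: [0.5758, 0.3755, 0.0462]
orientation: [-1.821, -2.557, 0.007]
force: [-0.3, 0.0, 0.2]
opening: 0.093
```

>>> move_arm([
  [0,0,0.25,0,0,0,1],
  [0,0,0.25,0,0,0,1],
  [0,0,0.25,0,0,0,-1],
  [0,0,0.25,0,0,0,-1],
  [0,0,0.25,0,0,0,-1],
  [0,0,0.25,0,0,0,-1],
  [0,0,0.25,0,0,0,-1],
  [0,0,0.25,0,0,0,-1],
])

```text
t: 10.3
tool_pos: [0.5773, 0.3773, 0.0238]
orientation: [1.821, 2.56, 0.0]
force: [1.2, -0.1, 6.9]
opening: 0.0498
```

>>> move_arm([
  [0,0,0,0,0,0,-1],
  [0,0,0,0,0,0,-1],
  [0,0,-0.5,0,0,0,-1],
  [0,0,-1,0,0,0,-1],
  [0,0,-1,0,0,0,-1],
  [0,0,-1,0,0,0,-1],
])

```text
t: 10.9
tool_pos: [0.5787, 0.378, 0.126]
orientation: [1.82, 2.558, 0.006]
force: [-0.2, 0.1, -2.6]
opening: 0.0497
```

```bash
python3 plan.py .4977 -.0922 .128 -4.2;  python3 - <<'E'
from look import *
take("g")
f=cv2.imread("pics/g_scene.png")[90:220,260:410]
cv2.imwrite("pics/g_c.png",cv2.resize(f,None,fx=4,fy=4,interpolation=cv2.INTER_CUBIC))
E
```

```text
now [0.5787 0.378  0.126 ] jaw 19.1 tilt 0.25 q6 0.17 op 0.0497 F [-0.2  0.1 -2.6] t 10.9
[-1.0, -0.552, -0.008, 0.001, -0.0, 0.13] rows 2.7
[-1.0, -0.098, -0.004, 0.0, 0.0, 0.0] rows 2.0
[-1.0, -0.098, -0.004, 0.0, 0.0, 0.0] rows 2.0
[-1.0, -0.098, -0.004, 0.0, 0.0, 0.0] rows 2.0
[-0.612, -0.06, -0.003, 0.0, 0.0, 0.0] rows 1.2
```

View pics/g_c.png

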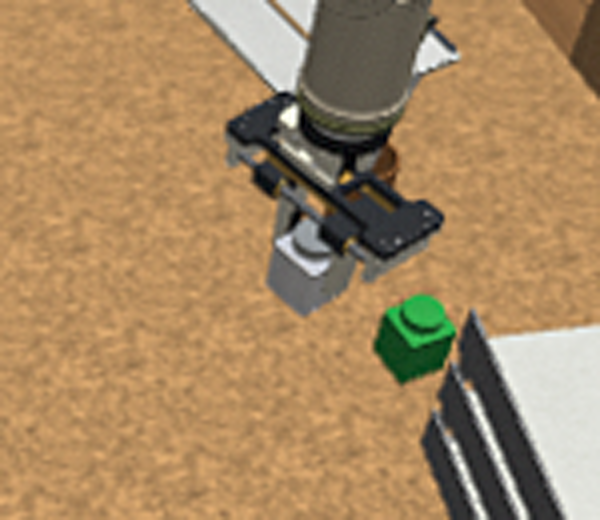

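>>> move_arm([
  [-0.5,-0.27,0,0,0,0.13,-1],
  [-1,-0.55,0,0,0,0.13,-1],
  [-1,-0.55,0,0,0,0.13,-1],
  [-1,-0.55,0,0,0,0.13,-1],
  [-1,-0.55,0,0,0,0.13,-1],
])

```text
t: 11.5
tool_pos: [0.5574, 0.2647, 0.1221]
orientation: [-2.299, -2.139, 0.003]
force: [0.2, 0.5, -1.2]
opening: 0.0499
```

>>> move_arm([
  [-0.5,-0.05,0,0,0,0,-1],
  [-1,-0.1,0,0,0,0,-1],
  [-1,-0.1,0,0,0,0,-1],
])

```text
t: 11.8
tool_pos: [0.5397, 0.1624, 0.1223]
orientation: [-2.301, -2.138, 0.005]
force: [-0.7, 0.4, -1.0]
opening: 0.05
```

>>> move_arm([
  [-0.5,-0.05,0,0,0,0,-1],
  [-1,-0.1,0,0,0,0,-1],
  [-1,-0.1,0,0,0,0,-1],
])

```text
t: 12.1
tool_pos: [0.523, 0.0634, 0.1231]
orientation: [2.302, 2.137, -0.003]
force: [0.9, 0.4, -0.9]
opening: 0.0501
```

>>> move_arm([
  [-0.5,-0.05,0,0,0,0,-1],
  [-1,-0.1,0,0,0,0,-1],
  [-1,-0.1,0,0,0,0,-1],
  [-1,-0.1,0,0,0,0,-1],
])

```text
t: 12.5
tool_pos: [0.5065, -0.0319, 0.1235]
orientation: [-2.302, -2.137, -0.001]
force: [-0.0, 0.8, -0.1]
opening: 0.0499
```

```bash
python3 plan.py .4977 -.0922 .128 -4.2;  python3 - <<'E'
from look import *
take("h")
f=cv2.imread("pics/h_scene.png")[90:250,160:320]
cv2.imwrite("pics/h_c.png",cv2.resize(f,None,fx=3.5,fy=3.5,interpolation=cv2.INTER_CUBIC))
E
```

```text
now [ 0.5065 -0.0319  0.1235] jaw -4.3 tilt 0.04 q6 -0.09 op 0.0499 F [-0.   0.8 -0.1] t 12.5
[-0.608, -0.043, -0.045, 0.0, -0.0, -0.0] rows 1.2
```

View pics/h_c.png

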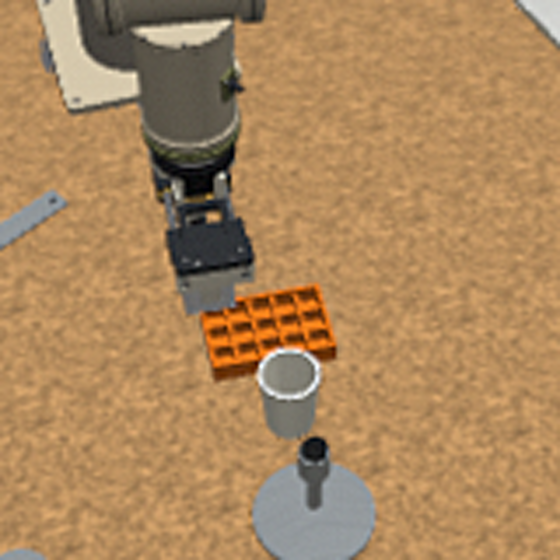

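>>> move_arm([
  [-0.4,-0.03,0,0,0,0,-1],
  [-0.59,-0.043,0,0,0,0,-1],
  [-0.59,-0.043,0.3,0,0,0,-1],
  [-0.59,-0.043,0.6,0,0,0,-1],
  [-0.59,-0.043,0.8,0,0,0,-1],
  [-0.59,-0.043,0.98,0,0,0,-1],
  [-0.59,-0.043,0.98,0,0,0,-1],
  [-0.59,-0.043,0.98,0,0,0,-1],
])

```text
t: 13.4
tool_pos: [0.4975, -0.0893, 0.0257]
orientation: [-2.299, -2.14, 0.0]
force: [-0.3, -0.4, -0.6]
opening: 0.05
```

>>> move_arm([
  [0,0,0,0,0,0,-1],
  [0,0,0,0,0,0,-1],
])

```text
t: 13.6
tool_pos: [0.498, -0.0905, 0.0266]
orientation: [2.301, 2.137, 0.001]
force: [0.2, 0.4, -0.1]
opening: 0.0494
```

```bash
python3 plan.py .4977 -.0905 .025 -4.2;  python3 - <<'E'
from look import *
take("i")
f=cv2.imread("pics/i_scene.png")[90:250,160:320]
cv2.imwrite("pics/i_c.png",cv2.resize(f,None,fx=3.5,fy=3.5,interpolation=cv2.INTER_CUBIC))
E
```

```text
now [ 0.498  -0.0905  0.0266] jaw -4.2 tilt 0.08 q6 -0.21 op 0.0494 F [ 0.2  0.4 -0.1] t 13.6
[-0.001, -0.003, 0.016, 0.0, 0.0, -0.0] rows 0.0
```

View pics/i_c.png

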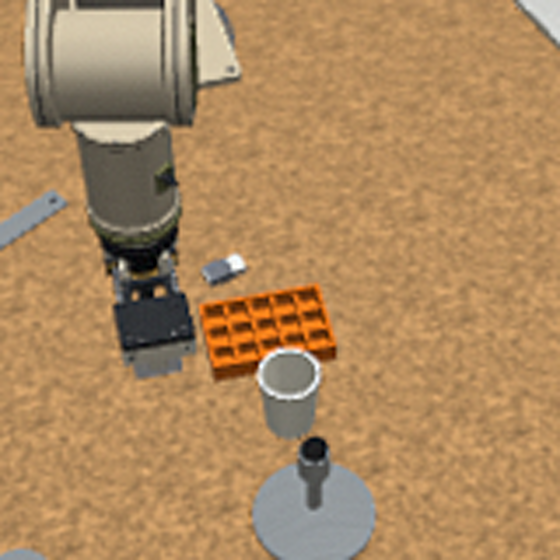

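Down to the desk within 1–2 mm; lower a touch, release, retreat.

>>> move_arm([
  [0,0,0.02,0,0,0,-1],
  [0,0,0.02,0,0,0,0.5],
  [0,0,0.02,0,0,0,0.5],
  [0,0,0.02,0,0,0,0.5],
  [0,0,0.02,0,0,0,0.5],
  [0,0,0.02,0,0,0,0.5],
])

```text
t: 14.3
tool_pos: [0.4973, -0.0907, 0.0237]
orientation: [2.302, 2.137, 0.0]
force: [-1.0, 0.4, 0.3]
opening: 0.0696
```

>>> move_arm([
  [0,0,-0.3,0,0,0,0.7],
  [0,0,-0.7,0,0,0,0.7],
  [0,0,-1,0,0,0,0.7],
  [0,0,-1,0,0,0,0.7],
  [0,0,-1,0,0,0,0.7],
])

```text
t: 14.8
tool_pos: [0.4979, -0.0909, 0.1243]
orientation: [2.301, 2.136, 0.002]
force: [-1.0, -0.1, -0.0]
opening: 0.0794
```

```bash
python3 plan.py .4190 -.327 .12 -78.2
```

```text
now [ 0.4979 -0.0909  0.1243] jaw -4.3 tilt 0.11 q6 -0.21 op 0.0794 F [-1.  -0.1 -0. ] t 14.8
[-1.0, -0.253, 0.018, 0.001, -0.0, 0.411] rows 8.6
[-0.584, 1.0, 0.02, 0.0, 0.0, 0.0] rows 2.3
[-0.151, 0.259, 0.005, 0.0, 0.0, 0.0] rows 0.6
```

>>> move_arm([
  [-1,-0.25,0,0,0,0.375,1],
  [-1,-0.25,0,0,0,0.375,1],
  [-1,-0.25,0,0,0,0.375,1],
  [-1,-0.25,0,0,0,0.375,1],
  [-1,-0.25,0,0,0,0.375,1],
  [-1,-0.25,0,0,0,0.375,1],
  [-1,-0.25,0,0,0,0.375,1],
  [-1,-0.25,0,0,0,0.375,1],
])

```text
t: 15.6
tool_pos: [0.4636, -0.1879, 0.1213]
orientation: [-3.101, -0.488, 0.005]
force: [-0.0, 0.0, 0.3]
opening: 0.093
```

```bash
python3 plan.py .4190 -.327 .12 -78.2;python3 - <<'E'
from look import *
take("j")
f=cv2.imread("pics/j_scene.png")[90:280,100:320]
cv2.imwrite("pics/j_c.png",cv2.resize(f,None,fx=3,fy=3,interpolation=cv2.INTER_CUBIC))
E
```

```text
now [ 0.4636 -0.1879  0.1213] jaw -72.1 tilt 0.21 q6 0.77 op 0.093 F [-0.   0.   0.3] t 15.6
[-0.718, 1.0, 0.011, -0.001, 0.001, 0.034] rows 2.5
[-0.113, 0.2, 0.002, 0.0, 0.0, 0.0] rows 0.5
```

View pics/j_c.png

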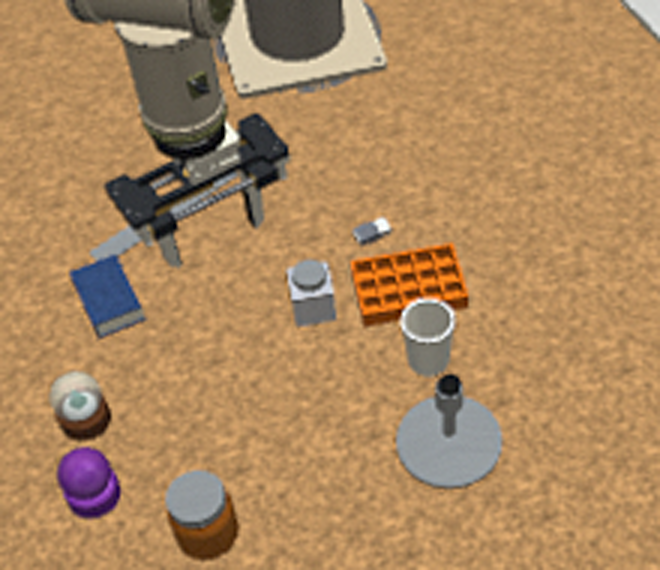

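>>> move_arm([
  [-0.4,0.5,0,0,0,0.034,1],
  [-0.72,1,0,0,0,0.034,1],
  [-0.72,1,0,0,0,0.034,1],
  [-0.72,1,0,0,0,0.034,1],
])

```text
t: 16.1
tool_pos: [0.4262, -0.3084, 0.1224]
orientation: [-3.123, -0.332, 0.002]
force: [-0.5, 0.3, -0.8]
opening: 0.0929
```

>>> move_arm([
  [-0.11,0.2,0,0,0,0,1],
  [-0.11,0.2,0,0,0,0,1],
  [-0.11,0.2,0,0,0,0,1],
])

```text
t: 16.4
tool_pos: [0.4211, -0.3269, 0.1228]
orientation: [-3.122, -0.334, 0.001]
force: [0.2, 0.9, 0.2]
opening: 0.0933
```

```bash
python3 plan.py .4190 -.327 .05 -78.2 .4190 -.327 .005 -78.2
```

```text
now [ 0.4211 -0.3269  0.1228] jaw -77.8 tilt 0.1 q6 0.6 op 0.0933 F [0.2 0.9 0.2] t 16.4
[-0.02, -0.002, 0.728, -0.001, 0.0, 0.002] rows 1.5
[0.0, 0.0, 0.45, 0.0, 0.0, 0.0] rows 0.9
```

>>> move_arm([
  [-0.02,0,0.4,0,0,0,1],
  [-0.02,0,0.75,0,0,0,1],
  [-0.02,0,0.95,0,0,0,1],
  [-0.02,0,0.95,0,0,0,1],
  [-0.02,0,0.95,0,0,0,1],
])

```text
t: 16.9
tool_pos: [0.4196, -0.3273, 0.0287]
orientation: [-3.123, -0.334, 0.001]
force: [0.9, -1.1, 0.8]
opening: 0.0929
```

>>> move_arm([
  [0,0,0.22,0,0,0,1],
  [0,0,0.22,0,0,0,1],
  [0,0,0.22,0,0,0,-1],
  [0,0,0.22,0,0,0,-1],
  [0,0,0.22,0,0,0,-1],
  [0,0,0.22,0,0,0,-1],
  [0,0,0.22,0,0,0,-1],
  [0,0,0.22,0,0,0,-1],
], squeeze=25)

```text
t: 17.7
tool_pos: [0.4196, -0.3286, 0.0072]
orientation: [3.124, 0.332, 0.001]
force: [-0.5, 1.5, 4.7]
opening: 0.0601
```

>>> move_arm([
  [0,0,0,0,0,0,-1],
  [0,0,0,0,0,0,-1],
  [0,0,-0.5,0,0,0,-1],
  [0,0,-1,0,0,0,-1],
  [0,0,-1,0,0,0,-1],
  [0,0,-1,0,0,0,-1],
])

```text
t: 18.3
tool_pos: [0.4202, -0.3292, 0.1081]
orientation: [3.122, 0.331, 0.003]
force: [-0.3, -1.0, -1.3]
opening: 0.0598
```

```bash
python3 plan.py .5157 .1522 .128 -94.2;  python3 - <<'E'
from look import *
take("k")
f=cv2.imread("pics/k_scene.png")[90:250,60:220]
cv2.imwrite("pics/k_c.png",cv2.resize(f,None,fx=3.5,fy=3.5,interpolation=cv2.INTER_CUBIC))
E
```

```text
now [ 0.4202 -0.3292  0.1081] jaw -77.9 tilt 0.19 q6 0.6 op 0.0598 F [-0.3 -1.  -1.3] t 18.3
[0.432, -1.0, -0.046, 0.001, -0.001, 0.091] rows 2.2
[0.123, -1.0, -0.041, 0.0, 0.0, 0.0] rows 2.0
[0.123, -1.0, -0.041, 0.0, 0.0, 0.0] rows 2.0
[0.123, -1.0, -0.041, 0.0, 0.0, 0.0] rows 2.0
[0.097, -0.79, -0.032, 0.0, 0.0, 0.0] rows 1.6
```

View pics/k_c.png

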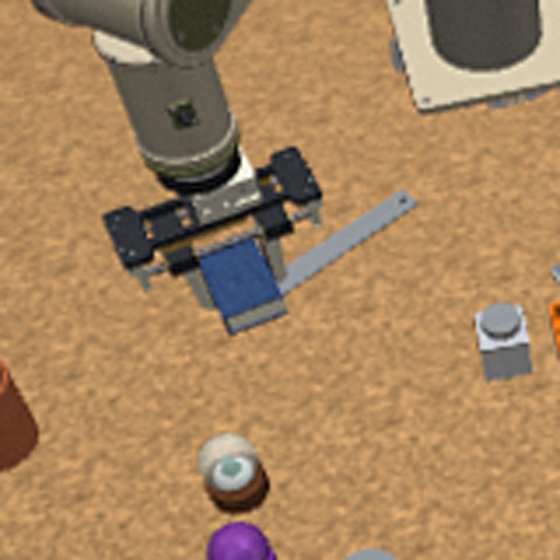

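>>> move_arm([
  [0.2,-0.5,-0.15,0,0,0.091,-1],
  [0.43,-1,-0.15,0,0,0.091,-1],
  [0.43,-1,-0.15,0,0,0.091,-1],
  [0.43,-1,-0.15,0,0,0.091,-1],
])

```text
t: 18.8
tool_pos: [0.4395, -0.2187, 0.1194]
orientation: [-3.137, 0.112, 0.005]
force: [0.1, -0.1, -2.5]
opening: 0.06
```

>>> move_arm([
  [0.06,-0.5,0,0,0,0,-1],
  [0.12,-1,0,0,0,0,-1],
  [0.12,-1,0,0,0,0,-1],
])

```text
t: 19.1
tool_pos: [0.4593, -0.1184, 0.1198]
orientation: [-3.137, 0.109, 0.004]
force: [-0.1, -0.3, -1.2]
opening: 0.0598
```

>>> move_arm([
  [0.06,-0.5,0,0,0,0,-1],
  [0.12,-1,0,0,0,0,-1],
  [0.12,-1,0,0,0,0,-1],
])

```text
t: 19.4
tool_pos: [0.479, -0.02, 0.1203]
orientation: [-3.138, 0.109, 0.003]
force: [0.2, -0.7, -1.6]
opening: 0.0601
```

>>> move_arm([
  [0.06,-0.5,0,0,0,0,-1],
  [0.12,-1,0,0,0,0,-1],
  [0.12,-1,0,0,0,0,-1],
  [0.12,-1,0,0,0,0,-1],
])

```text
t: 19.8
tool_pos: [0.4981, 0.0745, 0.1203]
orientation: [3.139, -0.113, -0.004]
force: [-0.0, -0.7, -1.6]
opening: 0.0598
```

```bash
python3 plan.py .5157 .1522 .128 -94.2;  python3 - <<'E'
from look import *
take("l")
f=cv2.imread("pics/l_scene.png")[90:250,160:340]
cv2.imwrite("pics/l_c.png",cv2.resize(f,None,fx=3.5,fy=3.5,interpolation=cv2.INTER_CUBIC))
E
```

```text
now [0.4981 0.0745 0.1203] jaw -94.1 tilt 0.14 q6 1.69 op 0.0598 F [-0.  -0.7 -1.6] t 19.8
[0.12, -0.787, -0.078, 0.0, 0.001, 0.0] rows 1.6
```

View pics/l_c.png

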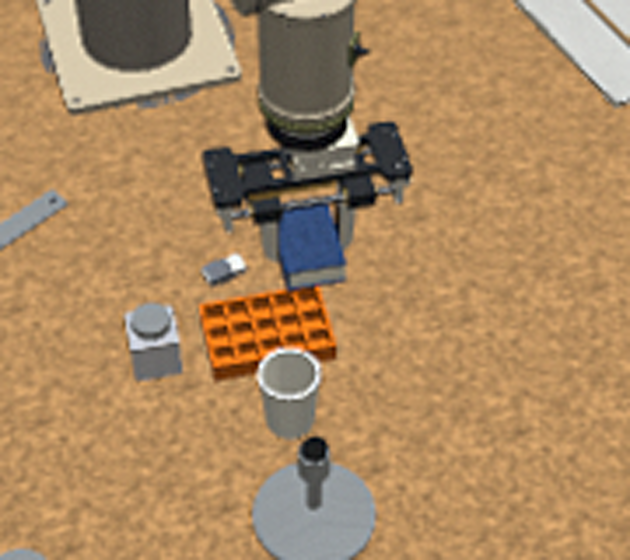

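>>> move_arm([
  [0.06,-0.4,0,0,0,0,-1],
  [0.12,-0.79,0,0,0,0,-1],
  [0.12,-0.79,0.3,0,0,0,-1],
  [0.12,-0.79,0.6,0,0,0,-1],
  [0.12,-0.79,0.8,0,0,0,-1],
  [0.12,-0.79,0.8,0,0,0,-1],
  [0.12,-0.79,0.8,0,0,0,-1],
])

```text
t: 20.6
tool_pos: [0.5164, 0.1513, 0.0416]
orientation: [3.139, -0.12, -0.002]
force: [0.3, -0.3, -1.6]
opening: 0.0596
```

```bash
python3 plan.py .5157 .1522 .0065 -94.2;  python3 - <<'E'
from look import *
take("m")
f=cv2.imread("pics/m_scene.png")[90:250,160:340]
cv2.imwrite("pics/m_c.png",cv2.resize(f,None,fx=3.5,fy=3.5,interpolation=cv2.INTER_CUBIC))
E
```

```text
now [0.5164 0.1513 0.0416] jaw -94.4 tilt 0.06 q6 1.84 op 0.0596 F [ 0.3 -0.3 -1.6] t 20.6
[-0.007, -0.009, 0.351, 0.0, 0.0, -0.001] rows 0.7
```

View pics/m_c.png

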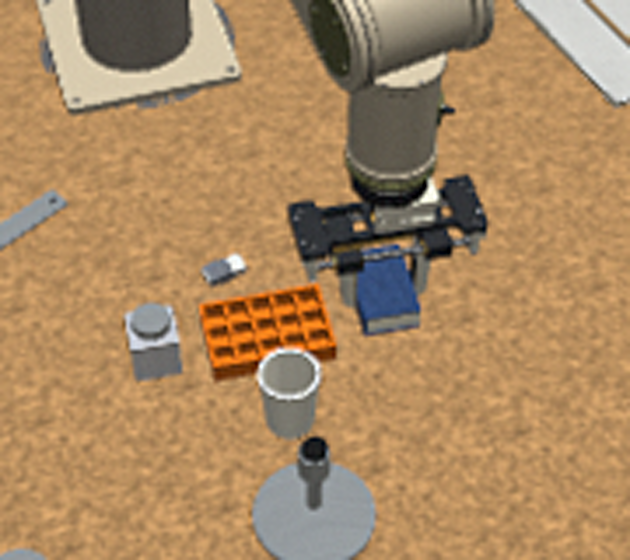

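>>> move_arm([
  [0,-0.01,0.2,0,0,0,-1],
  [0,-0.01,0.34,0,0,0,-1],
  [0,-0.01,0.345,0,0,0,-1],
  [0,-0.01,0.345,0,0,0,-1],
  [0,-0.01,0.345,0,0,0,0.5],
  [0,-0.01,0.345,0,0,0,0.5],
  [0,-0.01,0.345,0,0,0,0.5],
  [0,-0.01,0.345,0,0,0,0.5],
])

```text
t: 21.5
tool_pos: [0.5166, 0.1539, 0.0074]
orientation: [-3.139, 0.117, -0.001]
force: [0.6, -0.0, 1.2]
opening: 0.0698
```

>>> move_arm([
  [0,0,0,0,0,0,0.5],
  [0,0,-0.4,0,0,0,0.5],
  [0,0,-0.8,0,0,0,0.5],
  [0,0,-1,0,0,0,0.5],
  [0,0,-1,0,0,0,0.5],
  [0,0,-1,0,0,0,0.5],
])

```text
t: 22.1
tool_pos: [0.5166, 0.1539, 0.1072]
orientation: [-3.139, 0.117, -0.001]
force: [-0.1, 0.2, -0.8]
opening: 0.0698
```

```bash
python3 plan.py .578 -.376 .128 -85
```

```text
now [0.5166 0.1539 0.1072] jaw -94.3 tilt 0.04 q6 1.84 op 0.0698 F [-0.1  0.2 -0.8] t 22.1
[0.192, 1.0, -0.04, -0.0, -0.0, -0.051] rows 2.0
[0.028, 1.0, -0.039, 0.0, 0.0, 0.0] rows 2.0
[0.028, 1.0, -0.039, 0.0, 0.0, 0.0] rows 2.0
[0.028, 1.0, -0.039, 0.0, 0.0, 0.0] rows 2.0
[0.028, 1.0, -0.039, 0.0, 0.0, 0.0] rows 2.0
[0.009, 0.314, -0.012, 0.0, 0.0, 0.0] rows 0.6
```

>>> move_arm([
  [0.1,0.5,-0.3,0,0,-0.051,1],
  [0.19,1,-0.3,0,0,-0.051,1],
  [0.19,1,-0.3,0,0,-0.051,1],
  [0.19,1,-0.3,0,0,-0.051,1],
])

```text
t: 22.5
tool_pos: [0.5271, 0.0512, 0.1354]
orientation: [-3.139, -0.129, 0.004]
force: [-1.0, 0.1, 0.1]
opening: 0.0921
```

>>> move_arm([
  [0.01,0.5,0,0,0,0,1],
  [0.03,1,0,0,0,0,1],
  [0.03,1,0,0,0,0,1],
])

```text
t: 22.8
tool_pos: [0.5391, -0.05, 0.1355]
orientation: [3.138, 0.129, -0.003]
force: [0.3, 0.3, 0.6]
opening: 0.0932
```

>>> move_arm([
  [0.01,0.5,0,0,0,0,1],
  [0.03,1,0,0,0,0,1],
  [0.03,1,0,0,0,0,1],
])

```text
t: 23.1
tool_pos: [0.5509, -0.1491, 0.1356]
orientation: [3.138, 0.129, -0.003]
force: [0.5, 1.0, -0.4]
opening: 0.093
```

>>> move_arm([
  [0.01,0.5,0,0,0,0,1],
  [0.03,1,0,0,0,0,1],
  [0.03,1,0,0,0,0,1],
  [0.03,1,0,0,0,0,1],
])

```text
t: 23.5
tool_pos: [0.5624, -0.2441, 0.1353]
orientation: [-3.136, -0.133, 0.003]
force: [-0.4, 0.6, -0.2]
opening: 0.0931
```

```bash
python3 plan.py .578 -.376 .138 -85;  python3 - <<'E'
from look import *
take("n")
from crop import crop
f=cv2.imread("pics/n_scene.png")[90:290,100:330]
cv2.imwrite("pics/n_c.png",cv2.resize(f,None,fx=3,fy=3,interpolation=cv2.INTER_CUBIC))
crop("n","top",190,120,120,140,4,"n_d")
E
```

```text
now [ 0.5624 -0.2441  0.1353] jaw -85.2 tilt 0.19 q6 0.99 op 0.0931 F [-0.4  0.6 -0.2] t 23.5
[0.033, 1.0, -0.023, -0.001, 0.001, -0.001] rows 2.0
[0.01, 0.328, -0.007, 0.0, 0.0, 0.0] rows 0.7
```

View pics/n_c.png

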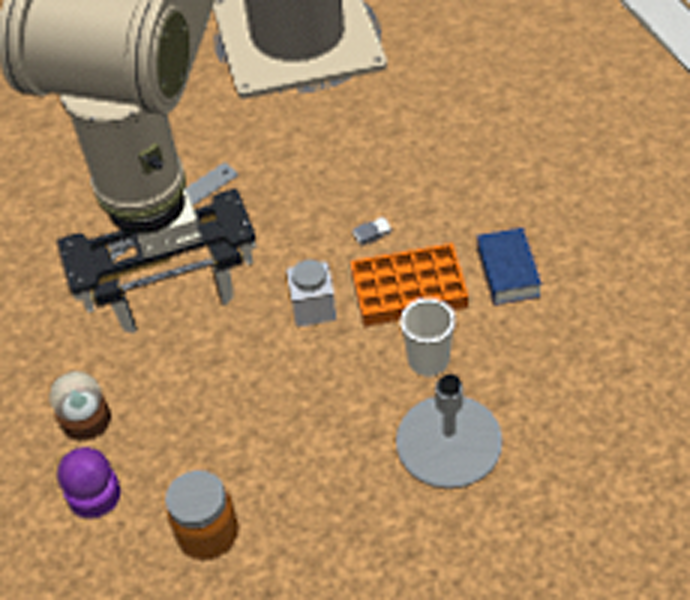

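View pics/n_d.png

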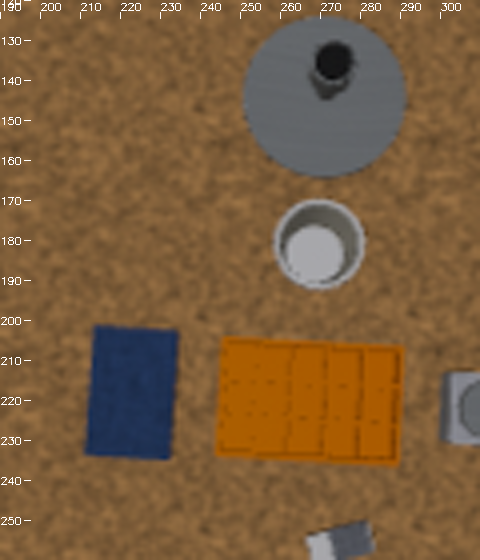

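Run:
```python
from look import *
r=lambda X,Y,z: ray("n","top",190+X/4-.375,120+Y/4-.375,z)[:2]
def s(X,Y,z): return ray("n","scene",100+X/3-.333,90+Y/3-.333,z)[:2]
tr=np.array([r(*q,.026) for q in[(222,337),(403,347),(399,465),(215,456)]])
bk=np.array([r(*q,.028) for q in[(95,326),(179,331),(171,459),(86,455)]])
t=tr.mean(0);ey=(tr[0]+tr[3]-tr[1]-tr[2]);ey/=np.linalg.norm(ey);ex=np.array([ey[1],-ey[0]])
print(t,np.degrees(np.arctan2(ex[1],ex[0])))
def rel(p):return ((p-t)@ex).round(4),((p-t)@ey).round(4)
print("book",bk.mean(0),rel(bk.mean(0)));c=r(319,244,.08);print("cup",c,rel(c))
l=(bk[0]+bk[1]-bk[2]-bk[3]);print(np.degrees(np.arctan2(l[1],l[0])))
trs=np.array([s(*q,.026) for q in[(353,262),(456,246),(466,298),(366,313)]])
bks=np.array([s(*q,.028) for q in[(477,236),(522,229),(539,287),(493,293)]])
print("scene",trs.mean(0),bks.mean(0),rel(bks.mean(0)-trs.mean(0)+t))
```

```text
[0.50511952 0.02874351] -3.9670750408570377
book [0.51328937 0.15350618] (np.float64(-0.0005), np.float64(0.125))
cup [0.61085171 0.02280071] (np.float64(0.1059), np.float64(0.0014))
-4.441467748561253
scene [0.50899469 0.02881064] [0.51734448 0.15091869] (np.float64(-0.0001), np.float64(0.1224))
```

>>> move_arm([
  [0.02,0.5,0,0,0,0,1],
  [0.03,1,0,0,0,0,1],
  [0.03,1,0,0,0,0,1],
])

```text
t: 23.9
tool_pos: [0.5741, -0.3477, 0.1361]
orientation: [3.138, 0.132, -0.001]
force: [-0.2, 1.1, 0.0]
opening: 0.0929
```

>>> move_arm([
  [0.01,0.32,0,0,0,0,1],
  [0.01,0.32,0,0,0,0,1],
  [0.01,0.32,0,0,0,0,1],
  [0.01,0.32,0,0,0,0,1],
])

```text
t: 24.3
tool_pos: [0.5784, -0.3745, 0.1371]
orientation: [-3.138, -0.137, 0.0]
force: [0.5, 0.3, 0.3]
opening: 0.0929
```

```bash
python3 plan.py .578 -.376 .006 -85;  python3 - <<'E'
from look import *
take("o")
f=cv2.imread("pics/o_scene.png")[110:290,60:260]
cv2.imwrite("pics/o_c.png",cv2.resize(f,None,fx=3,fy=3,interpolation=cv2.INTER_CUBIC))
E
```

```text
now [ 0.5784 -0.3745  0.1371] jaw -85.0 tilt 0.04 q6 0.83 op 0.0929 F [0.5 0.3 0.3] t 24.3
[-0.004, 0.012, 1.0, -0.0, 0.0, 0.0] rows 2.0
[-0.001, 0.003, 0.311, 0.0, 0.0, 0.0] rows 0.6
```

View pics/o_c.png

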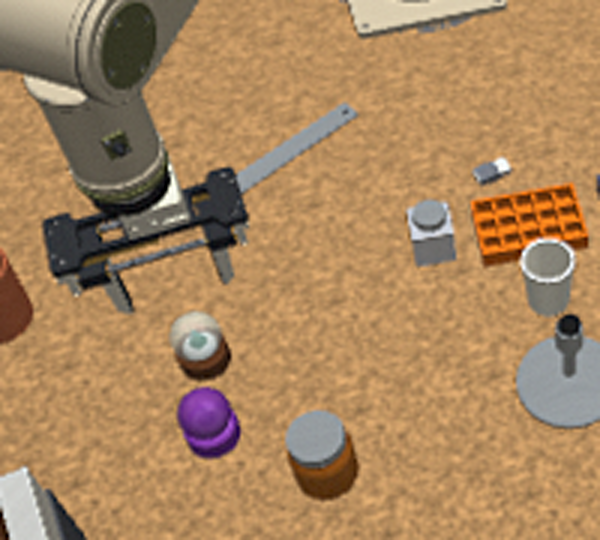

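>>> move_arm([
  [0,0.01,0.4,0,0,0,1],
  [0,0.01,0.8,0,0,0,1],
  [0,0.01,1,0,0,0,1],
  [0,0.01,1,0,0,0,1],
  [0,0.01,1,0,0,0,1],
])

```text
t: 24.9
tool_pos: [0.5784, -0.377, 0.0377]
orientation: [-3.139, -0.136, -0.0]
force: [-0.2, 0.9, 1.1]
opening: 0.0926
```

>>> move_arm([
  [0,0,0.3,0,0,0,1],
  [0,0,0.3,0,0,0,1],
  [0,0,0.3,0,0,0,-1],
  [0,0,0.3,0,0,0,-1],
  [0,0,0.3,0,0,0,-1],
  [0,0,0.3,0,0,0,-1],
  [0,0,0.3,0,0,0,-1],
  [0,0,0.3,0,0,0,-1],
])

```text
t: 25.7
tool_pos: [0.5784, -0.3777, 0.0079]
orientation: [3.138, 0.135, 0.001]
force: [-0.2, 1.1, 5.0]
opening: 0.057
```

>>> move_arm([
  [0,0,0,0,0,0,-1],
  [0,0,0,0,0,0,-1],
  [0,0,-0.5,0,0,0,-1],
  [0,0,-1,0,0,0,-1],
  [0,0,-1,0,0,0,-1],
  [0,0,-1,0,0,0,-1],
])

```text
t: 26.3
tool_pos: [0.5791, -0.3784, 0.1091]
orientation: [3.136, 0.135, 0.004]
force: [-0.1, 0.8, -2.3]
opening: 0.0575
```

```bash
python3 plan.py .5160 .1522 .140 -94.2;  python3 - <<'E'
from look import *
take("p")
f=cv2.imread("pics/p_scene.png")[110:290,60:260]
cv2.imwrite("pics/p_c.png",cv2.resize(f,None,fx=3,fy=3,interpolation=cv2.INTER_CUBIC))
E
```

```text
now [ 0.5791 -0.3784  0.1091] jaw -85.1 tilt 0.21 q6 0.83 op 0.0575 F [-0.1  0.8 -2.3] t 26.3
[-0.032, -1.0, -0.061, 0.001, -0.001, 0.051] rows 2.0
[-0.194, -1.0, -0.059, 0.0, 0.0, 0.0] rows 2.0
[-0.194, -1.0, -0.059, 0.0, 0.0, 0.0] rows 2.0
[-0.194, -1.0, -0.059, 0.0, 0.0, 0.0] rows 2.0
[-0.194, -1.0, -0.059, 0.0, 0.0, 0.0] rows 2.0
[-0.051, -0.264, -0.016, 0.0, 0.0, 0.0] rows 0.5
```

View pics/p_c.png

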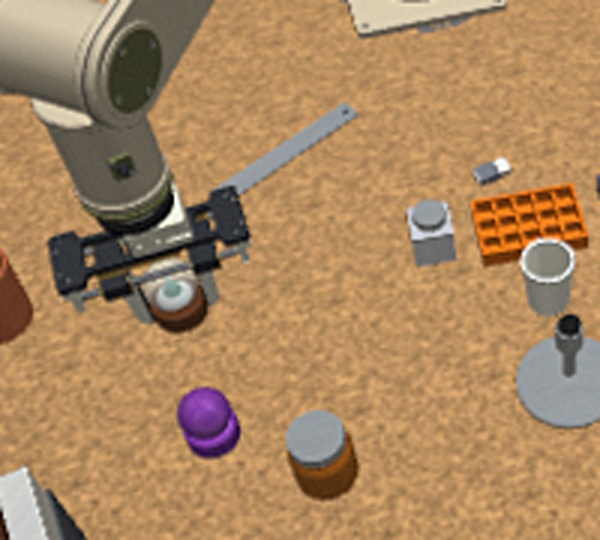

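>>> move_arm([
  [0,-0.5,-0.3,0,0,0.051,-1],
  [-0.03,-1,-0.3,0,0,0.051,-1],
  [-0.03,-1,-0.3,0,0,0.051,-1],
  [-0.03,-1,-0.3,0,0,0.051,-1],
])

```text
t: 26.8
tool_pos: [0.5654, -0.2759, 0.1348]
orientation: [-3.138, 0.112, 0.006]
force: [-0.3, 0.6, -1.7]
opening: 0.0575
```

>>> move_arm([
  [-0.1,-0.5,0,0,0,0,-1],
  [-0.19,-1,0,0,0,0,-1],
  [-0.19,-1,0,0,0,0,-1],
])

```text
t: 27.1
tool_pos: [0.5536, -0.1729, 0.1348]
orientation: [-3.137, 0.112, 0.006]
force: [0.3, -1.1, -2.4]
opening: 0.0578
```

>>> move_arm([
  [-0.1,-0.5,0,0,0,0,-1],
  [-0.19,-1,0,0,0,0,-1],
  [-0.19,-1,0,0,0,0,-1],
])

```text
t: 27.4
tool_pos: [0.5425, -0.0722, 0.1356]
orientation: [-3.138, 0.111, 0.004]
force: [0.4, -1.8, -2.9]
opening: 0.0575
```

>>> move_arm([
  [-0.1,-0.5,0,0,0,0,-1],
  [-0.19,-1,0,0,0,0,-1],
  [-0.19,-1,0,0,0,0,-1],
])

```text
t: 27.7
tool_pos: [0.5313, 0.0286, 0.136]
orientation: [-3.138, 0.111, 0.003]
force: [-0.8, 0.3, -2.4]
opening: 0.0573
```

>>> move_arm([
  [-0.1,-0.5,0,0,0,0,-1],
  [-0.19,-0.9,0,0,0,0,-1],
  [-0.19,-0.9,0,0,0,0,-1],
  [-0.19,-0.9,0,0,0,0,-1],
])

```text
t: 28.1
tool_pos: [0.52, 0.1155, 0.1363]
orientation: [3.138, -0.114, -0.002]
force: [-0.4, -0.9, -2.2]
opening: 0.0574
```

```bash
python3 plan.py .5160 .153 .140 -94.2 .5160 .153 .037 -94.2;  python3 - <<'E'
from look import *
take("q")
f=cv2.imread("pics/q_scene.png")[110:260,180:360]
cv2.imwrite("pics/q_c.png",cv2.resize(f,None,fx=3.5,fy=3.5,interpolation=cv2.INTER_CUBIC))
E
```

```text
now [0.52   0.1155 0.1363] jaw -94.2 tilt 0.09 q6 1.77 op 0.0574 F [-0.4 -0.9 -2.2] t 28.1
[-0.067, -0.371, -0.037, 0.0, 0.0, 0.0] rows 0.8
[-0.0, -0.0, 1.0, 0.0, 0.0, 0.0] rows 2.0
[0.0, 0.0, 0.03, 0.0, 0.0, 0.0] rows 0.1
```

View pics/q_c.png

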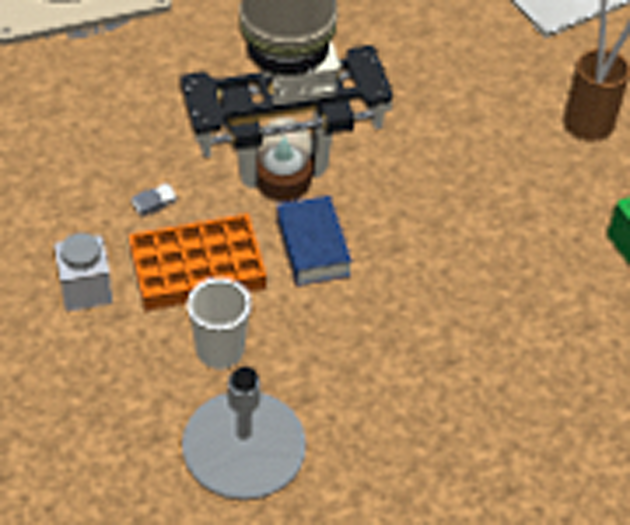

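>>> move_arm([
  [-0.05,-0.37,0,0,0,0,-1],
  [-0.05,-0.37,0,0,0,0,-1],
  [-0.05,-0.37,0.3,0,0,0,-1],
  [-0.05,-0.37,0.6,0,0,0,-1],
  [-0.05,-0.37,0.9,0,0,0,-1],
  [-0.05,-0.37,0.9,0,0,0,-1],
  [-0.05,-0.37,0.9,0,0,0,-1],
  [-0.05,-0.37,0.9,0,0,0,-1],
])

```text
t: 29.0
tool_pos: [0.5192, 0.1531, 0.0492]
orientation: [-3.139, 0.118, -0.004]
force: [-0.5, 0.3, -1.3]
opening: 0.0577
```

```bash
python3 plan.py .5160 .153 .0365 -94.2;  python3 - <<'E'
from look import *
take("r")
f=cv2.imread("pics/r_scene.png")[110:260,180:360]
cv2.imwrite("pics/r_c.png",cv2.resize(f,None,fx=3.5,fy=3.5,interpolation=cv2.INTER_CUBIC))
E
```

```text
now [0.5192 0.1531 0.0492] jaw -94.3 tilt 0.16 q6 1.84 op 0.0577 F [-0.5  0.3 -1.3] t 29.0
[-0.032, 0.004, 0.127, -0.0, -0.001, -0.001] rows 0.3
```

View pics/r_c.png

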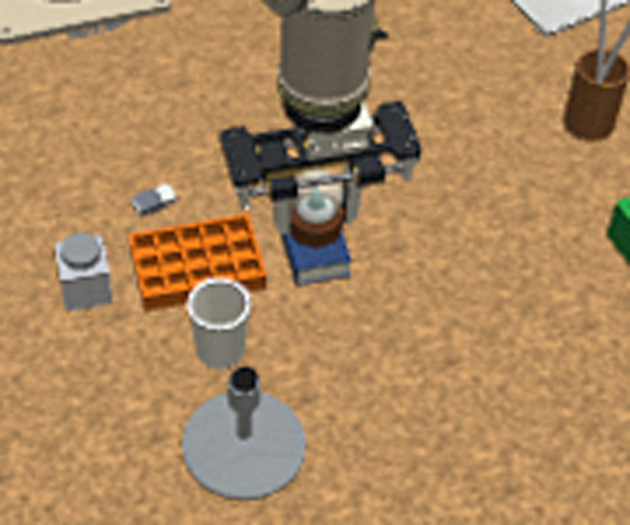

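>>> move_arm([
  [-0.03,0,0.06,0,0,0,-1],
  [-0.03,0,0.1,0,0,0,-1],
  [-0.03,0,0.1,0,0,0,-1],
  [-0.03,0,0.1,0,0,0,-1],
])

```text
t: 29.5
tool_pos: [0.5142, 0.1539, 0.0369]
orientation: [3.139, -0.116, -0.001]
force: [-0.3, 0.1, -2.0]
opening: 0.0572
```

```bash
python3 plan.py .5160 .153 .0365 -94.2
```

```text
now [0.5142 0.1539 0.0369] jaw -94.2 tilt 0.03 q6 1.84 op 0.0572 F [-0.3  0.1 -2. ] t 29.5
[0.019, 0.007, 0.004, 0.0, 0.0, -0.0] rows 0.0
```

Just above contact; lower 1 mm with a small x trim, then release and retreat.

>>> move_arm([
  [0.02,0,0,0,0,0,-1],
  [0.02,0,0.01,0,0,0,-1],
  [0.02,0,0.01,0,0,0,-1],
])

```text
t: 29.8
tool_pos: [0.5165, 0.1537, 0.0361]
orientation: [-3.139, 0.117, 0.0]
force: [-0.1, 0.4, -2.2]
opening: 0.0571
```

>>> move_arm([
  [0,0,0,0,0,0,0.6],
  [0,0,0,0,0,0,0.6],
  [0,0,0,0,0,0,0.6],
  [0,0,0,0,0,0,0.6],
  [0,0,0,0,0,0,0.6],
  [0,0,0,0,0,0,0.6],
])

```text
t: 30.4
tool_pos: [0.5165, 0.1537, 0.0362]
orientation: [-3.139, 0.117, -0.0]
force: [-0.3, 0.5, 0.1]
opening: 0.0743
```

>>> move_arm([
  [0,0,-0.3,0,0,0,0.6],
  [0,0,-0.7,0,0,0,0.6],
  [0,0,-1,0,0,0,0.6],
  [0,0,-1,0,0,0,0.6],
])

```text
t: 30.8
tool_pos: [0.5199, 0.1544, 0.1419]
orientation: [-3.137, 0.117, -0.014]
force: [-0.0, 0.1, 0.3]
opening: 0.0746
```

>>> move_arm([
  [-0.5,-0.5,-0.5,0,0,0,0.6],
  [-0.8,-1,-0.7,0,0,0,0.6],
  [-0.8,-1,-0.7,0,0,0,0.6],
  [-0.8,-1,-0.7,0,0,0,0.6],
])

```text
t: 31.2
tool_pos: [0.4431, 0.2636, 0.2091]
orientation: [-3.136, 0.11, -0.005]
force: [0.2, -0.9, -0.2]
opening: 0.0743
```

Run:
```python
from crop import *
take("s")
print(read_state()["t"],read_state()["tool_pos"])
crop("s","scene",180,125,140,125,5,"s_c")
crop("s","top",200,120,140,140,4,"s_d")
```

```text
31.3 [0.44383922 0.2600137  0.20603093]
```

View pics/s_c.png

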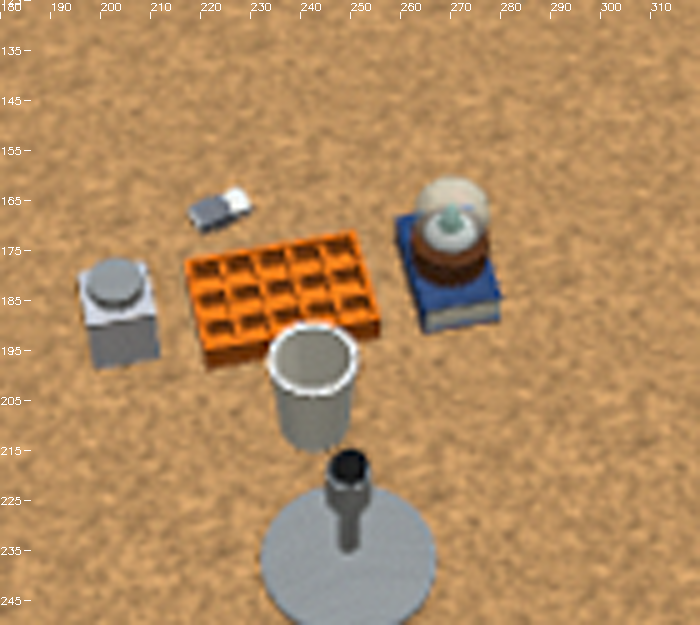

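View pics/s_d.png

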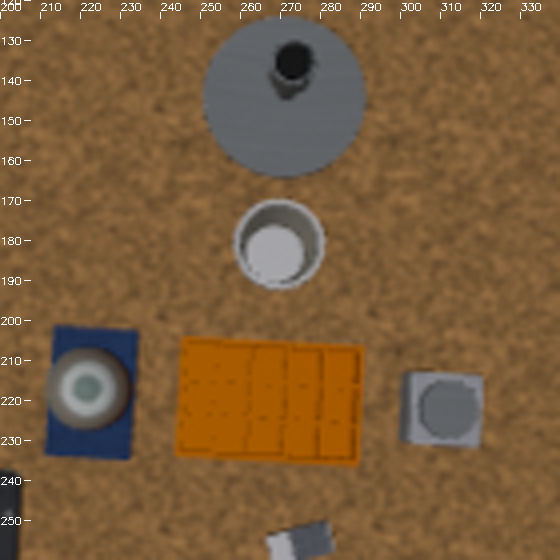

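Run:
```python
from look import *
r=lambda X,Y,z: ray("s","top",200+X/4-.375,120+Y/4-.375,z)[:2]
s=lambda X,Y,z: ray("s","scene",180+X/5-.4,125+Y/5-.4,z)[:2]
for name,f,tr,bk,cup,lid,gl in (("top",r,[(183,337),(363,347),(359,465),(176,456)],[(54,326),(139,331),(131,459),(45,455)],(279,244),(449,408),(88,388)),
 ("scene",s,[(185,260),(355,232),(380,319),(206,349)],[(396,216),(472,203),(499,293),(423,311)],(313,358),(116,281),(453,213))):
    tr=np.array([f(*q,.026) for q in tr]);t=tr.mean(0);a=np.radians(-4.1);ex=np.array([np.cos(a),np.sin(a)]);ey=np.array([-ex[1],ex[0]])
    rel=lambda p:(float(((p-t)@ex).round(4)),float(((p-t)@ey).round(4)))
    b=np.mean([f(*q,.028) for q in bk],0);l=f(*lid,.072);g=f(*gl,.078)
    print(name,"tray",t,"book",rel(b),"cup",rel(f(*cup,.08)),"tin",rel(l),"globe",rel(f(*gl,.078)))
```

```text
top tray [0.50511339 0.02839037] book (-0.0008, 0.1257) cup (0.1059, 0.002) tin (0.0019, -0.1187) globe (0.0021, 0.125)
scene tray [0.50698004 0.02743082] book (-0.0029, 0.1258) cup (0.1053, 0.0015) tin (0.0027, -0.1186) globe (-0.0006, 0.1275)
```

```bash
python3 -c "
from plant import *
print(read_state()['t'],abs(read_state()['dq']).max()); print(close_job())"
```

```text
31.3 0.03929088343528871
the job is handed in; nothing more can be done
None
```

The still life is set up and the job is handed in at 31.3 s of the allowed 128 s. I placed the cup first, then the tin, the dictionary, and last the globe on top of the dictionary.

My last check measured positions along the tray's own axes in both cameras, after the arm had let go and backed away:

| Item | Behind tray centre, top / scene (mm) | Left of tray centre, top / scene (mm) | Target behind, left (mm) |
|---|---|---|---|
| Dictionary | -1 / -3 | 126 / 126 | 0, 125 |
| Tin | 2 / 3 | -119 / -119 | 0, -120 |
| Cup | 106 / 105 | 2 / 2 | 102.5, 0 |

- **Globe:** it stands on the dictionary, about 3 mm off its middle in both views.
- **Dictionary angle:** it was about 0.5° off the tray's axis in the top view, measured before the globe went on.
- **Agreement:** the two cameras differ by 3 mm at most, and every item is within 4 mm of its target against the 15 mm allowed.
- **Upright:** all four items look upright in the pictures, but I did not measure their tilt.
- **Bystanders:** the eraser, jar and chopstick holder looked unmoved in the pictures taken along the way. I did not measure their final positions, and the last crops showed only the eraser.

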